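Clamp re-bonded rubber mounts in a ratchet bar clamp and start the cure timer

ROBOT

A 6-joint arm with a two-finger parallel gripper is mounted at the origin on the work surface. World frame = base frame: x ahead of the robot, y to its left, z up, the work surface at z = 0. Lengths are in m, angles in rad, forces in N, time in s.
With the tool pointing down it reaches from about 0.4 to 0.825 m from the base axis. Payload 7 kg.
Tool frame: the origin (TCP) lies midway between the tips of the shut fingers; the grasp point (between the pads) lies 19 mm behind it; z points along the fingers, y is the direction in which the jaws open and shut (so a half turn about z gives the same grasp; the last joint's range is limited). The gripper opens to 85 mm and grips with 20 to 120 N. Pads are 22 mm wide; open, the fingers measure 114 mm over their backs; the gripper's body (76 mm by 85 mm) begins 54 mm behind the grasp point. The pads swing forward as they close: fully open they stand 13 mm farther back than shut.
Start: joints at [-0.922, 0.359, 0.012, 0, -1.224, -0.288], TCP at [0.238, -0.632, 0.231] pointing down, gripper open.
Joint ranges: [-3.07, 3.07], [-1.43, 2.12], [-1.02, 1.25], [-3.03, 1.67], [-3.05, -0], [-3.03, 3.03]. Speed limits (rad/s): [2.39, 2.39, 3.01, 3.14, 3.14, 3.14].

INTERFACE

Orientations are given as a unit quaternion [w, x, y, z].
In Python, from cell import robot gives the robot as it stands.
- The arm moves only by the shell command python3 -m crank 'ROWS' [FORCE]. ROWS is a JSON object of lists of equal length, an entry for each row: "offset": the shift along the world's x, y, z in units of 25 mm (1.0 is 25 mm), a list of three; "twist": the turn, a rotation vector about the world's x, y, z in units of 6 degrees (1.0 is 6 degrees), a list of three; "gripper": the gripper's target within -1 to 1 (shut at 1, half-way at 0, fully open at -1). A call has 1 to 12 rows; each row is the pose to reach, as a shift and turn from the pose commanded when the call began; what a row does not reach only later rows make up. A row lasts 1/12 s, in which the tool goes at most 41.7 mm and 7.16 degrees, less where a joint would pass 70% of its speed; a pose out of reach is approached as far as the arm can. A call with a gripper value outside its range is refused whole. The fingers move at their own pace and stop on an object; FORCE is the grip in N (left out, the last holds). Time passes only in rows, so rows that repeat a pose let the fingers close. It gives the time, the measured TCP pose, the force and the opening at its end, in the units of the state.
- robot.get_obs(): the state, without advancing time (a new reading comes with each control period).
- robot.get_image(name): name is "side" or "top" or "wrist"; returns a dict with "pixels" (480x640x3 uint8, blue, green, red), "z_map" (480x640 float32, m along the optical axis (not along the pixel's ray), 0 where there is no reading), "mtx" (3x3 intrinsics, pixels), "origin" and "attitude" of the camera in the world; the wrist camera has in their place "T_tool_cam" (4x4, takes a point from camera to tool coordinates, whose origin is the TCP and whose axes are the flange's). Camera axes: x right, y up, looking along -z (the intrinsics and any distortion apply to the point x, -y, -z); pixel columns grow to the right and rows downward; lengths in m; the calibration is good to about 2 mm. The wrist camera is an equidistant fisheye: a pixel r from the principal point sees the ray r / f radians off the axis. A picture is of the moment at which its call begins: read the wrist's pose just before it.
- robot.job_done(): hands the job in, once; it reports no verdict.
Trained networks look in the newest picture that a camera, given by its name, has taken for a name from the list of things; names that differ only in an ending like _2 or _b are one class to them, and where a whole thing is asked for, a point or a joint stands for the part that bears it (a point fixed in the world has none). Each returns a list of dicts, best first, with "confidence" (0 to 1); they miss things now and then, are a little off and sometimes report something else, mostly with a low value. They report only what shows in the picture. A call takes as long as a camera call. They do not tell look-alikes from the thing itself.
- robot.find_in(camera, label): "position" ([column, row] as shares, 0 to 1, of the picture: columns of its width, rows of its height, amid what is visible of it).
- robot.place_of(camera, label): "position" ([column, row] as shares, 0 to 1, of the picture: columns of its width, rows of its height: a listed point, or the origin of a listed thing).
The state is a dict: "time": time; "qpos": joint angles; "joint_velocities": joint speeds; "joint_torque": joint torques, N m; "ee_pos": TCP position; "tool_rot": TCP orientation; "contact_force": force on the tool from outside, world axes, zero at the start; "moment": the same for the moment, N m; "width": opening from 0.0 (shut) to 1.0 (fully open).
Only numpy, scipy, OpenCV 4.12 (cv2) and the standard library are available. Lean on these libraries where they do the work, as an engineer would, in place of code of your own. Each camera call takes 0.05 s, during which the arm holds its last target.

TASK

Clamp up all the rubber mounts on the bench for curing. Lift the pawl of the bar clamp clear and draw the toothed bar fully back, set every mount on the bed with one steel end flush and square against the fence, then lay the straightedge centrally across their other ends, flush against them. Push the jaw up tight against the straightedge, put the pawl back down between the teeth, and lastly press the timer's key until it clicks; leave everything else on the bench where it is.

Things in the scene. Friction and masses are not known exactly. Their poses are not given: they have to be found in the camera images.
- jig: Grey bar-clamp fixture fixed to the bench. Bed plate 12 mm thick (own x 0..165 mm, y -130..130 mm, with a 100 mm wide tail back to x -75 mm). Origin at bench level; +x runs along the toothed bar from the guide to the fence, +y across, z up. Guide: two dark cheeks at x -74..-34 mm, y 11..21 mm either side of the middle, top at z 55 mm. One-way: the bar can be pushed forward with the pawl down, but not drawn back.
- fence (a point): Middle of the fence's working face where it meets the bed (jig x 140 mm, y 0, z 12 mm). The fence is the dark upright block along the jig's y (-125..125 mm), top at z 38 mm; the face looks to jig -x. Mounts go on the bed with an end against this face, within the length of the straightedge, lengthwise along jig x.
- bar (a joint): How far the toothed bar and jaw are drawn back, m: 0 fully forward, 0.075 fully back; slides along jig -x with about 3 N drag and stays where left. Starts near 0.008 with the clamp empty; with a mount and the straightedge tight between fence and jaw it reads 0.020. Bar 16 mm wide, saw teeth 12 mm apart on top, crests at z 34 mm.
- jaw_face (a point): Middle of the jaw's working face, which looks to the fence: at jig x = 0.092 - bar value, y 0, z 24 mm. The jaw is a dark cross plate fixed on the bar's fence end, 120 mm long in jig y, 16 mm thick, z 13..35 mm.
- bar_grip (a point): On the bar's handle, 20 mm below its top: a black upright plate at the tail of the bar, 14 mm thick along jig x, 44 mm wide in y, z 23..85 mm. This point: jig x = -0.115 - bar value, y 0, z 65 mm. Pinch it across its thickness.
- pawl (a joint): Pawl angle, rad: 0 = down, its tooth between the bar's teeth; 0.9 = fully lifted; clear of the teeth above 0.2. Pivot line along jig y at jig x -57 mm, z 41 mm. Stiff pivot (about 1 N at the tab): stays at any angle, also when a tooth has lifted it. It seats fully (below 0.06) with the bar at about 0.0185..0.0215 or whole 12 mm steps from there.
- pawl_tab (a point): Centre of the pawl's black upright lifting tab, 18 mm along jig x, 14 mm thick along y, 45 mm tall. With the pawl down at jig x -5 mm, y 0, z 87.5 mm (52 mm fencewards of the pivot, 46.5 mm above it). Lifting swings it about the pivot, up and back (jig -x). Pinch it across its 14 mm from above.
- straightedge: Aluminium straightedge bar, 190 mm long (its y) x 24 mm thick (its x) x 24 mm high, with a black upright handle plate on top in the middle: 12 mm thick (x), 60 mm long (y), from 24 to 66 mm above its underside. Origin: centre of the underside, z up. About 0.3 kg.
- key (a joint): Travel of the timer's sprung key, m: 0 up, 0.006 fully down (it clicks at 0.005); about 5 N takes it fully down, and it springs back.
- key_top (a point): Centre of the top of the white round key, 26 mm across, 67 mm above the bench when up, in a black collar on the flat top of the timer box; it presses straight down.
- timer: Grey timer box fixed to the bench, 80 x 100 mm, 45 mm high; origin under its centre.
- dial: Bystander: loose grey control dial, 42 mm across, 20 mm high, among the mounts. Origin under its centre.
- screwdriver: Bystander: screwdriver lying on the bench. Origin under its middle.
- wrench: Bystander: wrench lying on the bench. Origin under its middle.
- tape: Bystander: clear ring (tape roll), 90 mm across, 30 mm high. Origin under its centre.
- cleaner: Bystander: white bottle, 60 mm across, 160 mm tall. Origin under its centre.
- jar: Bystander: clear jar with a steel lid, 64 mm across, 70 mm tall. Origin under its centre.
- mount0: Rubber mount (may be absent): black rubber block between two steel end plates, 44 mm long (its x, over the plates) and 24 mm square in section (y, z). Origin: its centre, so 12 mm above what it lies on. The two ends are alike, and so are the four long sides (any may be down). 0.09 kg.
- mount1: Rubber mount (may be absent): black rubber block between two steel end plates, 44 mm long (its x, over the plates) and 24 mm square in section (y, z). Origin: its centre, so 12 mm above what it lies on. The two ends are alike, and so are the four long sides (any may be down). 0.09 kg.
- mount2: Rubber mount (may be absent): black rubber block between two steel end plates, 44 mm long (its x, over the plates) and 24 mm square in section (y, z). Origin: its centre, so 12 mm above what it lies on. The two ends are alike, and so are the four long sides (any may be down). 0.09 kg.
- mount3: Rubber mount (may be absent): black rubber block between two steel end plates, 44 mm long (its x, over the plates) and 24 mm square in section (y, z). Origin: its centre, so 12 mm above what it lies on. The two ends are alike, and so are the four long sides (any may be down). 0.09 kg.
Mind the look-alikes: they are no part of the job. What is shaped like the mount1 but blue is not meant. Leave any yellow look-alike of the mount0 alone.

How it is judged:
On the way, in this order (a step that is already met when the one before it is completed fails the run):
1. the pawl is lifted clear while the bar is still forward (value of joint pawl above 0.2 rad and value of joint bar below 0.014 m), for 0.1 s.
2. the toothed bar is drawn fully back (value of joint bar above 0.066 m), for 0.2 s.
3. every mount sits on the bed, one end against the fence (within 7 mm) (x of mount0 in the frame of jig between 0.111 and 0.1205 m and y of mount0 in the frame of jig between -0.095 and 0.095 m and z of mount0 in the frame of jig between 0.02 and 0.028 m and angle between the x axis of each of mount0, mount1, mount2, mount3 and the x axis of jig, either way round below 0.12 rad and linear speed of each of mount0, mount1, mount2, mount3 below 0.02 m/s and x of mount1 in the frame of jig between 0.111 and 0.1205 m and y of mount1 in the frame of jig between -0.095 and 0.095 m and z of mount1 in the frame of jig between 0.02 and 0.028 m and x of mount2 in the frame of jig between 0.111 and 0.1205 m and y of mount2 in the frame of jig between -0.095 and 0.095 m and z of mount2 in the frame of jig between 0.02 and 0.028 m and x of mount3 in the frame of jig between 0.111 and 0.1205 m and y of mount3 in the frame of jig between -0.095 and 0.095 m and z of mount3 in the frame of jig between 0.02 and 0.028 m), for 0.2 s.
4. the straightedge lies along the mounts' other ends (within 9 mm), with the jaw not yet up (x of straightedge in the frame of jig between 0.075 and 0.0875 m and y of straightedge in the frame of jig between -0.03 and 0.03 m and z of straightedge in the frame of jig between 0.008 and 0.016 m and angle between the y axis of straightedge and the y axis of jig, either way round below 0.06 rad and angle between straightedge's own z axis and vertical below 0.1 rad and linear speed of straightedge below 0.02 m/s and value of joint bar above 0.03 m), for 0.2 s.
5. the jaw is up tight and the pawl down in the teeth (value of joint bar between 0.0165 and 0.0245 m and value of joint pawl below 0.06 rad), for 0.2 s.
6. the timer key is pressed until it clicks (value of joint key above 0.005 m), for 0.05 s.
At the end, for the whole second after the job is handed in: Every mount on the bed within 3 mm of the fence and square to it, straightedge within 3.5 mm of their other ends, parallel (0.06 rad), centred within 30 mm; jaw up against it (bar 0.0165 to 0.0245), pawl seated (below 0.06 rad), key up again, all at rest (all of step 5 and x of mount0 in the frame of jig between 0.115 and 0.1205 m and y of mount0 in the frame of jig between -0.095 and 0.095 m and z of mount0 in the frame of jig between 0.02 and 0.028 m and angle between the x axis of each of mount0, mount1, mount2, mount3 and the x axis of jig, either way round below 0.08 rad and linear speed of each of mount0, mount1, mount2, mount3, straightedge below 0.02 m/s and x of mount1 in the frame of jig between 0.115 and 0.1205 m and y of mount1 in the frame of jig between -0.095 and 0.095 m and z of mount1 in the frame of jig between 0.02 and 0.028 m and x of mount2 in the frame of jig between 0.115 and 0.1205 m and y of mount2 in the frame of jig between -0.095 and 0.095 m and z of mount2 in the frame of jig between 0.02 and 0.028 m and x of mount3 in the frame of jig between 0.115 and 0.1205 m and y of mount3 in the frame of jig between -0.095 and 0.095 m and z of mount3 in the frame of jig between 0.02 and 0.028 m and x of straightedge in the frame of jig between 0.0805 and 0.0875 m and y of straightedge in the frame of jig between -0.03 and 0.03 m and z of straightedge in the frame of jig between 0.008 and 0.016 m and angle between the y axis of straightedge and the y axis of jig, either way round below 0.06 rad and angle between straightedge's own z axis and vertical below 0.1 rad and value of joint key below 0.002 m); the robot touches nothing.
It fails at once if a bystander (dial, screwdriver, wrench, tape, bottle or jar) is shoved more than 6 cm away (distance of any of dial, screwdriver, wrench, tape, cleaner, jar from where it was at the start of the episode above 0.06 m).
Of mount0, mount1, mount2, mount3 only 2 to 4 are there at a start; the rules pass over those that are not, and their reading is None.
At some moment in a run one of mount0, mount1, mount2, mount3 may be knocked a few centimetres aside while the robot is not near it.
Once in a run the grip may slacken for a moment while it holds something.
It also fails if it takes over 210 s, if anything falls off the work surface, if the arm or the gripper's body presses on something with over 40 N, if the wrist force passes 120 N, or if a joint passes its speed limit or range.

## Working session

There is one attempt and no reset: what is moved stays moved. The work goes in short steps, Python scripts to look and compute and a shell command to move; the robot and the scene stay as the last step left them, time stands still between calls to the robot, and variables do not carry over. Pictures are saved under pics/ and viewed, and the job is handed in when it is done.

```bash
ls; mkdir -p pics; cat > h.py <<'E'
import numpy as np, cv2, json
from scipy.spatial.transform import Rotation as R
from cell import robot
def q2R(q): return R.from_quat([q[1],q[2],q[3],q[0]]).as_matrix()
def snap(n,f=None):
    o=robot.get_obs(); im=robot.get_image(n)
    if f: cv2.imwrite('pics/'+f,im['pixels'])
    return o,im
def w_of(im,u,v,z=None,d=None):
    K=np.array(im['mtx']); 
    r=np.array([(u-K[0,2])/K[0,0],-(v-K[1,2])/K[1,1],-1.0])
    A=np.array(im['attitude']); A=q2R(A) if A.size==4 else A
    o=np.array(im['origin']); r=A@r
    if d is not None: return o+r*d
    return o+r*(z-o[2])/r[2]
E
python3 - <<'E'
from h import *
for n in ['side','top','wrist']:
    o,im=snap(n,n+'0.png')
    print(n,{k:v for k,v in im.items() if k not in('pixels','z_map')})
print(o)
E
```

```text
pics
side {'mtx': array([[448.65120996,   0.        , 323.61550277],
       [  0.        , 448.65120996, 236.02023877],
       [  0.        ,   0.        ,   1.        ]]), 'origin': array([ 0.17707872, -0.87133602,  0.75707035]), 'attitude': array([ 0.86976089,  0.44949351, -0.10184895, -0.1763473 ])}
top {'mtx': array([[618.38840448,   0.        , 313.59923662],
       [  0.        , 618.38840448, 245.99041366],
       [  0.        ,   0.        ,   1.        ]]), 'origin': array([0.42294753, 0.02006209, 1.63436455]), 'attitude': array([-0.70310596, -0.02519909,  0.03866034,  0.70958607])}
wrist {'mtx': array([[371.64829954,   0.        , 317.45455265],
       [  0.        , 371.64829954, 242.63157798],
       [  0.        ,   0.        ,   1.        ]]), 'T_tool_cam': array([[-5.28194787e-05,  9.62102650e-01,  2.72687530e-01,
         6.89484692e-02],
       [ 9.99999331e-01, -2.64336206e-04,  1.12633683e-03,
         5.68685912e-04],
       [ 1.15573284e-03,  2.72687407e-01, -9.62101992e-01,
        -1.42606902e-01],
       [ 0.00000000e+00,  0.00000000e+00,  0.00000000e+00,
         1.00000000e+00]])}
{'time': 0.1, 'qpos': array([-9.21914803e-01,  3.59351950e-01,  1.11463982e-02, -3.04703355e-04,
       -1.22412559e+00, -2.88081780e-01]), 'joint_velocities': array([-5.28473274e-05, -1.62380162e-03,  1.28055777e-03,  1.65827624e-03,
       -1.94050607e-03,  7.75533231e-04]), 'joint_torque': array([-5.23616793e-03, -5.84763157e+01,  2.94107473e+01,  6.95469886e+00,
       -3.22329164e-03,  4.48017516e-06]), 'ee_pos': array([ 0.2380937 , -0.63114241,  0.23043257]), 'tool_rot': array([-2.18694053e-04, -1.79371883e-01,  9.83781032e-01,  7.49402418e-04]), 'contact_force': array([ 0.1138261 , -0.00117313, -0.23017061]), 'moment': array([ 0.00037987, -0.02156082,  0.00499601]), 'width': 1.0013239427383425}
```

View pics/top0.png

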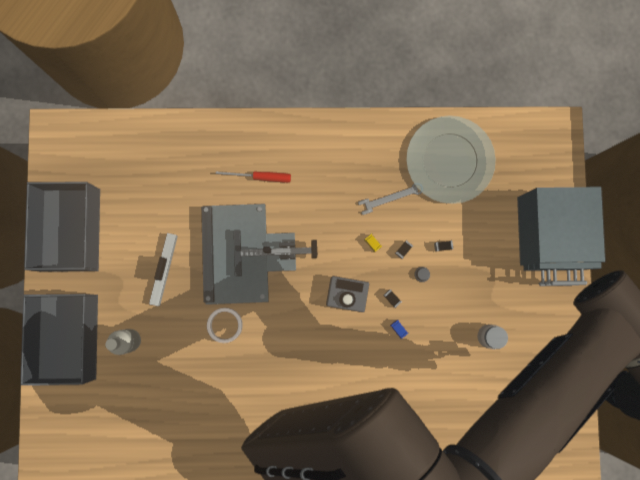

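View pics/side0.png

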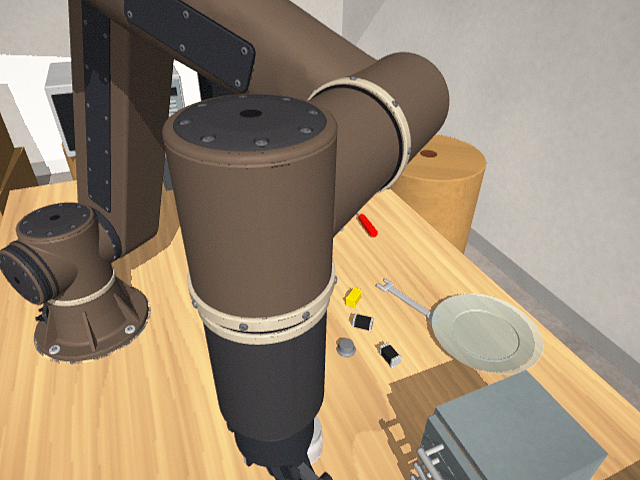

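```bash
python3 - <<'E'
from h import *
o,im=snap('top'); 
for n in ['jig','fence','jaw_face','bar_grip','pawl_tab','straightedge','key_top','timer','mount0','dial','screwdriver','wrench','tape','cleaner','jar']:
    zz={'fence':.012,'jaw_face':.024,'bar_grip':.065,'pawl_tab':.0875,'key_top':.067,'mount0':.012}.get(n,0)
    for r in robot.place_of('top',n)[:7]:
        u,v=r['position'][0]*640,r['position'][1]*480
        print(n,round(r['confidence'],2),round(u),round(v),w_of(im,u,v,z=zz).round(3))
E
```

```text
jig 0.73 270 252 [0.555 0.105 0.   ]
fence 0.77 212 252 [0.556 0.256 0.012]
jaw_face 0.56 233 252 [0.556 0.198 0.024]
bar_grip 0.2 268 251 [0.553 0.106 0.065]
pawl_tab 0.52 268 250 [0.555 0.104 0.087]
pawl_tab 0.27 233 252 [0.55  0.191 0.087]
straightedge 0.17 345 301 [ 0.424 -0.092  0.   ]
key_top 0.59 347 301 [ 0.424 -0.094  0.067]
timer 0.64 352 297 [ 0.434 -0.111  0.   ]
mount0 0.72 392 300 [ 0.426 -0.216  0.012]
mount0 0.64 399 333 [ 0.34  -0.232  0.012]
mount0 0.6 373 244 [ 0.574 -0.168  0.012]
mount0 0.53 401 250 [ 0.557 -0.241  0.012]
mount0 0.45 441 245 [ 0.569 -0.35   0.012]
dial 0.74 422 275 [ 0.491 -0.299  0.   ]
screwdriver 0.75 252 175 [0.764 0.152 0.   ]
screwdriver 0.33 346 297 [ 0.436 -0.095  0.   ]
wrench 0.82 393 196 [ 0.703 -0.226  0.   ]
tape 0.72 224 325 [0.366 0.224 0.   ]
cleaner 0.91 130 340 [0.33  0.468 0.   ]
jar 0.93 489 337 [ 0.327 -0.471  0.   ]
```

```bash
python3 - <<'E'
from h import *
im=cv2.imread('pics/top0.png')
a=im[190:320,140:330]; b=im[220:350,330:520]
cv2.imwrite('pics/crop0.png',cv2.resize(np.vstack([a[:, :190],b]),None,fx=3,fy=2.3,interpolation=cv2.INTER_CUBIC)[:600,:800])
cv2.imwrite('pics/ca.png',cv2.resize(a,None,fx=4,fy=4,interpolation=cv2.INTER_CUBIC))
E
```

```text
(no output)
```

View pics/ca.png

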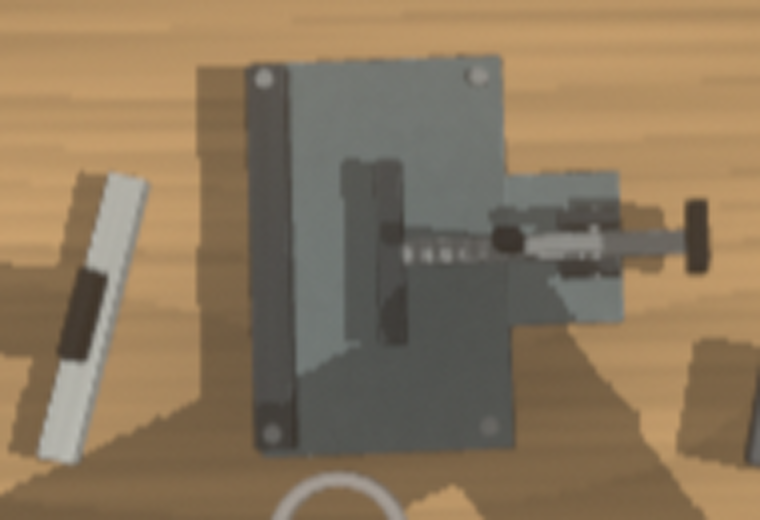

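View pics/wrist0.png

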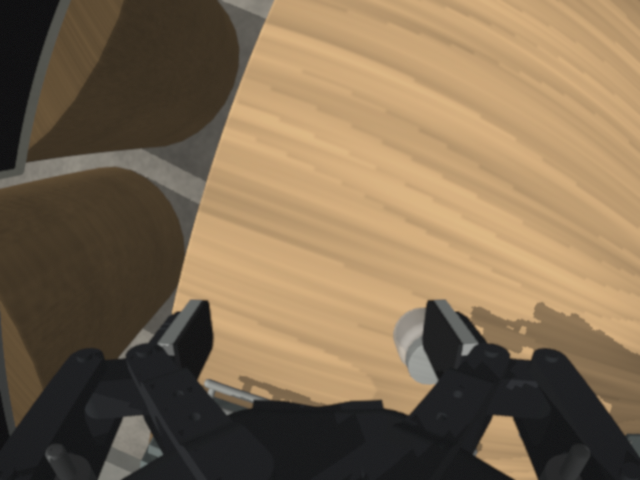

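```bash
cat >> h.py <<'E'
def proj(im,P):
    K=np.array(im['mtx']);A=q2R(im['attitude']);p=(np.atleast_2d(P)-im['origin'])@A
    return np.c_[K[0,2]+K[0,0]*p[:,0]/-p[:,2],K[1,2]-K[1,1]*p[:,1]/-p[:,2]]
def wcam(o,im):
    T=np.eye(4);T[:3,:3]=q2R(o['tool_rot']);T[:3,3]=o['ee_pos'];return T@np.array(im['T_tool_cam'])
def wproj(o,im,P):
    C=wcam(o,im);p=(np.atleast_2d(P)-C[:3,3])@C[:3,:3];K=im['mtx']
    x,y,z=p[:,0],-p[:,1],-p[:,2];r=np.hypot(x,y);t=np.arctan2(r,z)
    return np.c_[K[0,2]+K[0,0]*t*x/r,K[1,2]+K[1,1]*t*y/r]
def wray(o,im,u,v,z):
    C=wcam(o,im);K=im['mtx'];a=(u-K[0,2])/K[0,0];b=(v-K[1,2])/K[1,1];t=np.hypot(a,b)
    d=C[:3,:3]@np.array([np.sin(t)*a/t,-np.sin(t)*b/t,-np.cos(t)])
    return C[:3,3]+d*(z-C[2,3])/d[2]
def wdepth(o,im,u,v):
    # point from z_map
    C=wcam(o,im);K=im['mtx'];a=(u-K[0,2])/K[0,0];b=(v-K[1,2])/K[1,1];t=np.hypot(a,b)
    d=np.array([np.sin(t)*a/t,-np.sin(t)*b/t,-np.cos(t)]);d=d/np.cos(t)*im['z_map'][int(round(v)),int(round(u))]
    return C[:3,3]+C[:3,:3]@d
def jig2w(J,P):
    c,s=np.cos(J[2]),np.sin(J[2]);P=np.atleast_2d(P)
    return np.c_[J[0]+c*P[:,0]-s*P[:,1],J[1]+s*P[:,0]+c*P[:,1],P[:,2]]
def w2jig(J,P):
    c,s=np.cos(J[2]),np.sin(J[2]);P=np.atleast_2d(P)-np.array([J[0],J[1],0])
    return np.c_[c*P[:,0]+s*P[:,1],-s*P[:,0]+c*P[:,1],P[:,2]]
E
python3 - <<'E'
from h import *
from scipy.optimize import least_squares
o,im=snap('top')
M=[((0,-.13,.012),(502,57)),((0,.13,.012),(514,447)),((-.075,-.05,.012),(619,172)),((-.075,.05,.012),(623,323)),((.14,-.125,.038),(288,66)),((.14,.125,.038),(295,447))]
P=np.array([m[0] for m in M]);U=np.array([m[1] for m in M])/4+[140,190]
f=lambda J:(proj(im,jig2w(J,P))-U).ravel()
s=least_squares(f,[.555,.105,1.57]);print(s.x,s.fun.reshape(-1,2).round(1))
# depth check
z=im['z_map']
def pt(u,v): return w_of(im,u,v,d=z[int(v),int(u)])
for uv in [(245,220),(245,280),(285,272),(208,240),(208,290),(500,270),(450,300)]: print(uv,pt(*uv).round(4))
E
```

```text
[0.55303908 0.11070741 1.59595509] [[ 0.2 -0.5]
 [ 0.1  0.6]
 [ 0.3 -0.1]
 [ 0.5 -0. ]
 [-0.7 -0.7]
 [-0.4  0.6]]
(245, 220) [0.6401 0.1687 0.0125]
(245, 280) [0.4822 0.1694 0.0054]
(285, 272) [0.5023 0.0643 0.0034]
(208, 240) [0.5849 0.2614 0.0412]
(208, 290) [0.4564 0.2623 0.031 ]
(500, 270) [ 0.5025 -0.5065  0.0017]
(450, 300) [ 0.4245 -0.3709  0.0011]
```

```bash
python3 -m crank '{"offset":[[9.3,12,2.8],[9.3,12,2.8],[9.3,12,2.8],[9.3,12,2.8],[9.3,12,2.8],[9.3,12,2.8],[9.3,12,2.8],[9.3,12,2.8],[9.3,12,2.8],[9.3,12,2.8],[9.3,12,2.8],[9.3,12,2.8]],"twist":[[0,0,11.8],[0,0,11.8],[0,0,11.8],[0,0,11.8],[0,0,11.8],[0,0,11.8],[0,0,11.8],[0,0,11.8],[0,0,11.8],[0,0,11.8],[0,0,11.8],[0,0,11.8]],"gripper":[-1,-1,-1,-1,-1,-1,-1,-1,-1,-1,-1,-1]}' 60
python3 - <<'E'
from h import *
o,im=snap('wrist','w1.png');o2,im2=snap('top','t1.png')
print(o['qpos'].round(2),o['ee_pos'],R.from_matrix(q2R(o['tool_rot'])).as_euler('ZYX',degrees=True))
E
```

```text
time: 2.0
ee_pos: [0.4713, -0.3308, 0.3015]
tool_rot: [-0.0, 0.716, -0.698, 0.0]
contact_force: [-0.4, -0.3, 0.9]
width: 1.0
[-0.27  0.16 -0.1   0.   -1.31  0.3 ] [ 0.47126991 -0.33078067  0.30145241] [-8.85066536e+01 -5.87449299e-03 -1.79984877e+02]
```

View pics/w1.png

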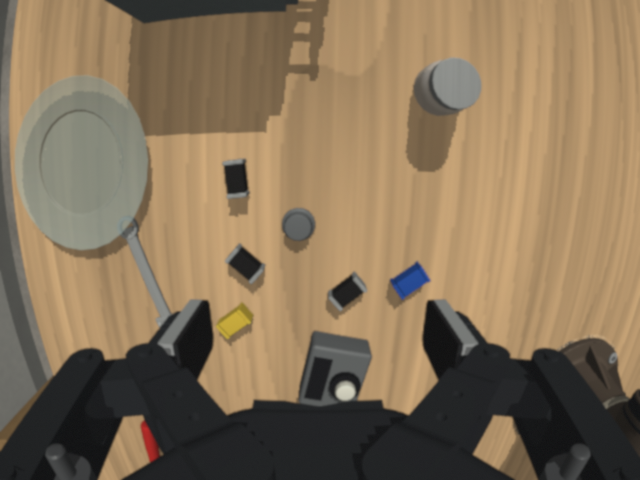

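View pics/t1.png

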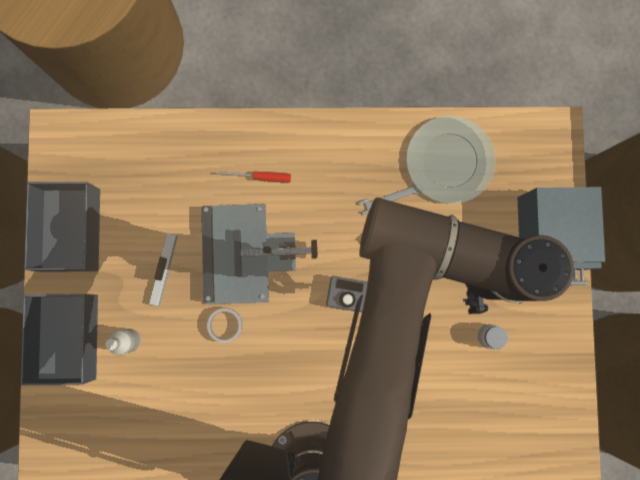

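```bash
python3 -m crank '{"offset":[[3.3,17.5,-2],[3.3,17.5,-2],[3.3,17.5,-2],[3.3,17.5,-2],[3.3,17.5,-2],[3.3,17.5,-2],[3.3,17.5,-2],[3.3,17.5,-2],[3.3,17.5,-2],[3.3,17.5,-2],[3.3,17.5,-2],[3.3,17.5,-2]],"twist":[[0,0,0],[0,0,0],[0,0,0],[0,0,0],[0,0,0],[0,0,0],[0,0,0],[0,0,0],[0,0,0],[0,0,0],[0,0,0],[0,0,0]],"gripper":[-1,-1,-1,-1,-1,-1,-1,-1,-1,-1,-1,-1]}' 60
python3 - <<'E'
from h import *
o,im=snap('wrist','w2.png')
J=[.55304,.11071,1.59596]
P=np.array([(0,-.13,.012),(0,.13,.012),(-.075,-.05,.012),(-.075,.05,.012),(.14,-.125,.038),(.14,.125,.038),(-.005,0,.11),(-.115-.008,0,.085),(.092-.008,-.06,.035),(.092-.008,.06,.035)])
print(np.c_[P,wproj(o,im,jig2w(J,P)).round(0)]);print(o['ee_pos'])
for n in ['pawl_tab','jaw_face','fence','bar_grip']:
  for r in robot.place_of('wrist',n)[:3]: print(n,r['confidence'],np.array(r['position'])*[640,480])
v=im['pixels'].copy()
for u in wproj(o,im,jig2w(J,P)): cv2.circle(v,tuple(int(t) for t in u),3,(0,0,255),1)
cv2.imwrite('pics/w2m.png',v)
E
```

```text
time: 3.1
ee_pos: [0.554, 0.1091, 0.2497]
tool_rot: [0.001, 0.716, -0.698, -0.0]
contact_force: [-0.0, -0.2, -0.9]
width: 0.997
[[ 0.00e+00 -1.30e-01  1.20e-02  1.97e+02  2.09e+02]
 [ 0.00e+00  1.30e-01  1.20e-02  4.39e+02  2.10e+02]
 [-7.50e-02 -5.00e-02  1.20e-02  2.69e+02  1.36e+02]
 [-7.50e-02  5.00e-02  1.20e-02  3.67e+02  1.36e+02]
 [ 1.40e-01 -1.25e-01  3.80e-02  2.07e+02  3.37e+02]
 [ 1.40e-01  1.25e-01  3.80e-02  4.29e+02  3.37e+02]
 [-5.00e-03  0.00e+00  1.10e-01  3.18e+02  2.25e+02]
 [-1.23e-01  0.00e+00  8.50e-02  3.18e+02  7.70e+01]
 [ 8.40e-02 -6.00e-02  3.50e-02  2.61e+02  2.92e+02]
 [ 8.40e-02  6.00e-02  3.50e-02  3.75e+02  2.91e+02]]
[0.5539755  0.10910767 0.24970302]
pawl_tab 0.95 [315.712 217.488]
jaw_face 0.97 [316.416 287.808]
fence 0.62 [316.032 327.6  ]
bar_grip 0.31 [344.32 407.28]
```

View pics/w2m.png

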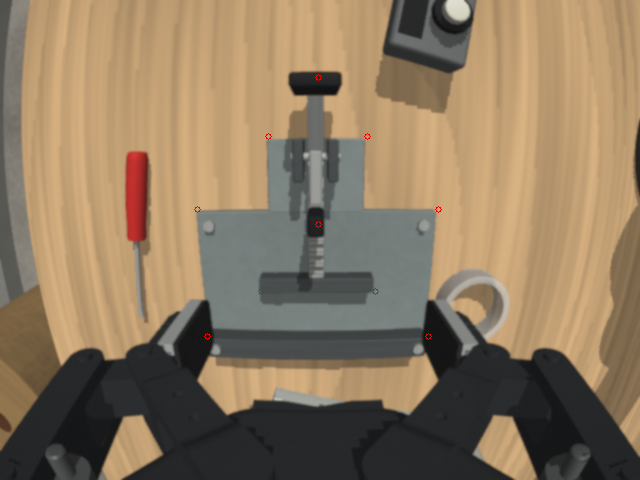

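```bash
python3 -m crank '{"offset":[[0.04,-0.14,-1.5],[0.04,-0.14,-3],[0.04,-0.14,-4.5],[0.04,-0.14,-5.7],[0.04,-0.14,-6.5],[0.04,-0.14,-6.9],[0.04,-0.14,-6.9],[0.04,-0.14,-6.9],[0.04,-0.14,-6.9],[0.04,-0.14,-6.9],[0.04,-0.14,-6.9],[0.04,-0.14,-6.9]],"twist":[[0,0,0],[0,0,0],[0,0,0],[0,0,0],[0,0,0],[0,0,0],[0,0,0],[0,0,0],[0,0,0],[0,0,0],[0,0,0],[0,0,0]],"gripper":[-1,-1,-1,-1,-1,-1,-1,1,1,1,1,1]}' 40
python3 - <<'E'
from h import *
o,im=snap('wrist','w3.png')
print(o['width'],o['contact_force'])
E
```

```text
time: 4.35
ee_pos: [0.5547, 0.1028, 0.0799]
tool_rot: [-0.001, 0.716, -0.698, 0.0]
contact_force: [-0.2, 0.2, 0.3]
width: 0.296
0.29604498199127943 [-0.23629551  0.218997    0.26034917]
```

View pics/w3.png

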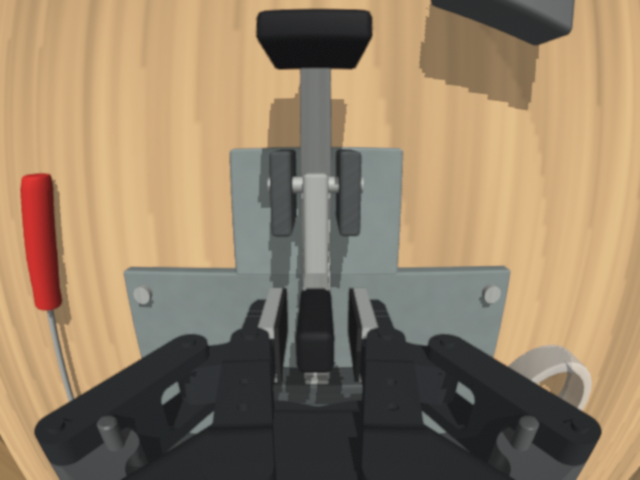

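```bash
python3 -m crank '{"offset":[[0,0,0],[0,0,0],[0,0,0],[0,0,0],[0,-0.16,0.19],[0,-0.35,0.36],[0,-0.55,0.51],[0,-0.76,0.64],[0,-0.99,0.75],[0,-0.99,0.75],[0,-0.99,0.75],[0,-0.99,0.75]],"twist":[[0,0,0],[0,0,0],[0,0,0],[0,0,0],[0.95,0,0],[1.9,0,0],[2.86,0,0],[3.8,0,0],[4.77,0,0],[4.77,0,0],[4.77,0,0],[4.77,0,0]],"gripper":[1,1,1,1,1,1,1,1,1,1,1,1]}' 40
python3 - <<'E'
from h import *
o,im=snap('wrist','w4.png')
print(o['width'],o['contact_force'])
E
```

```text
time: 5.4
ee_pos: [0.5562, 0.0771, 0.0976]
tool_rot: [-0.179, 0.693, -0.677, -0.172]
contact_force: [8.3, 0.1, -1.7]
width: 0.156
0.1561127953022454 [ 8.29349398  0.13114625 -1.71784678]
```

View pics/w4.png

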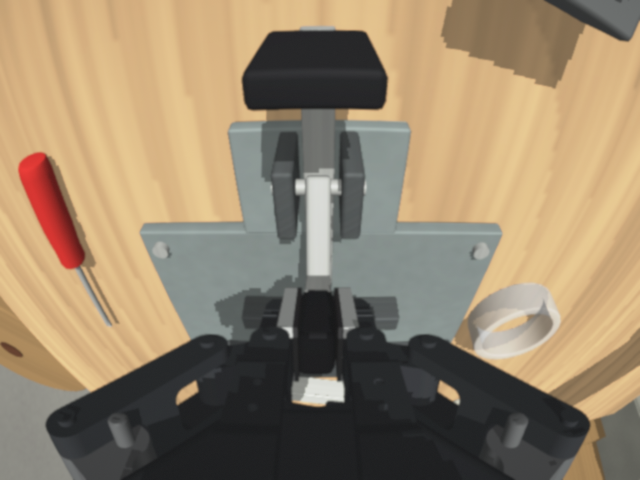

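```bash
python3 -m crank '{"offset":[[0,0,0],[0,0,0],[0,0,0],[0,0,0],[0,-0.48,0.88],[0,-0.96,1.76],[0,-1.4,2.6],[0,-1.9,3.2],[0,-2.4,3.6],[0,-2.9,4],[0,-3.3,4],[0,-3.4,4]],"twist":[[0,0,0],[0,0,0],[0,0,0],[0,0,0],[0,0,0],[0,0,0],[0,0,0],[-1,0,0],[-2,0,0],[-3,0,0],[-4,0,0],[-4.77,0,0]],"gripper":[-1,-1,-1,-1,-1,-1,-1,-1,0,0,0,0]}' 40
python3 -m crank '{"offset":[[0,0,0],[0,0,0],[0,0,0],[0,0,0],[0,0,0],[0,0,0],[0,0,0],[0,0,0],[0,0,0],[0,0,0],[0,0,0],[0,0,0]],"twist":[[0,0,-1.2],[0,0,-2.4],[0,0,-3.6],[0,0,-4.8],[0,0,-6],[0,0,-7.2],[0,0,-8.4],[0,0,-9.6],[0,0,-10.8],[0,0,-12],[0,0,-13.2],[0,0,-14.4]],"gripper":[0,0,0,0,0,0,0,0,0,0,0,0]}' 40
python3 - <<'E'
from h import *
o,im=snap('wrist','w5.png')
T=q2R(o['tool_rot']);print(T.round(3),o['ee_pos'],o['qpos'].round(2))
J=[.556,.1107,1.596]
print(jig2w(J,[-.123,0,.065]))
for h in (.085,):
  p=[(-.123+.007*a,.022*b,h) for a in(-1,1) for b in (-1,1)]
  print(wproj(o,im,jig2w(J,p)).round())
E
```

```text
time: 6.45
ee_pos: [0.5549, -0.0076, 0.1994]
tool_rot: [0.0, 0.716, -0.698, 0.003]
contact_force: [-0.9, 0.4, -0.6]
width: 0.502
time: 7.45
ee_pos: [0.5537, -0.0071, 0.1974]
tool_rot: [-0.0, -0.045, 0.999, 0.0]
contact_force: [-0.0, 0.3, 0.5]
width: 0.502
[[-0.996 -0.09  -0.001]
 [-0.09   0.996  0.   ]
 [ 0.001  0.    -1.   ]] [ 0.55370875 -0.00714824  0.19735564] [ 0.34  0.19 -0.31 -0.   -1.08 -1.82]
[[ 0.55909972 -0.01226094  0.065     ]]
[[298. 273.]
 [301. 214.]
 [317. 274.]
 [321. 215.]]
```

View pics/w5.png

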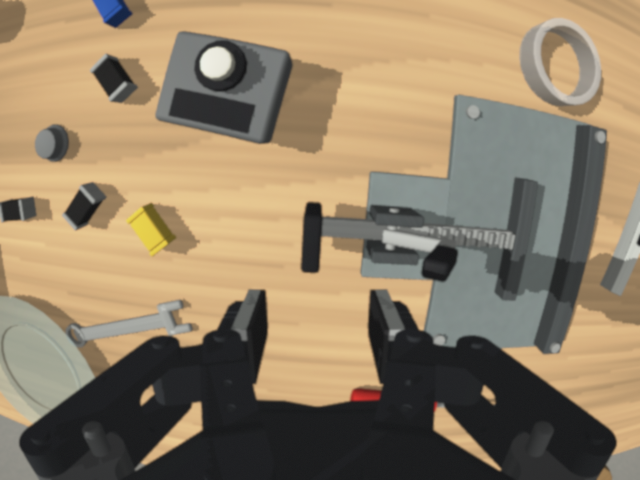

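```bash
python3 -m crank '{"offset":[[0.22,-0.15,-1.3],[0.22,-0.15,-2.8],[0.22,-0.15,-4.2],[0.22,-0.15,-5.3],[0.22,-0.15,-5.9],[0.22,-0.15,-5.9],[0.22,-0.15,-5.9],[0.22,-0.15,-5.9],[0.22,-0.15,-5.9],[0.22,-0.15,-5.9],[0.22,-0.15,-5.9],[0.22,-0.15,-5.9]],"twist":[[0,0,-0.6],[0,0,-0.6],[0,0,-0.6],[0,0,-0.6],[0,0,-0.6],[0,0,-0.6],[0,0,-0.6],[0,0,-0.6],[0,0,-0.6],[0,0,-0.6],[0,0,-0.6],[0,0,-0.6]],"gripper":[0,0,0,0,0,0,1,1,1,1,1,1]}' 60
python3 - <<'E'
from h import *
o,im=snap('wrist','w6.png')
print(o['ee_pos'],o['width'],o['contact_force'])
E
```

```text
time: 8.5
ee_pos: [0.5607, -0.0108, 0.0516]
tool_rot: [0.001, -0.017, 1.0, 0.0]
contact_force: [-1.2, 0.7, 7.3]
width: 0.158
[ 0.56072042 -0.01076172  0.05155528] 0.15825256260954182 [-1.24808178  0.70168351  7.29555119]
```

View pics/w6.png

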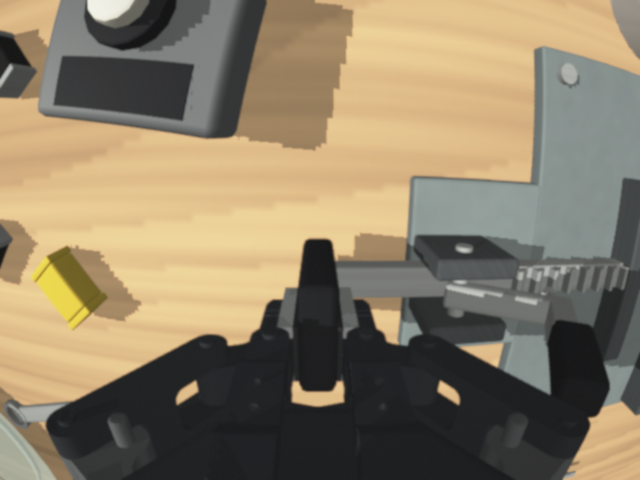

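```bash
python3 -m crank '{"offset":[[0.01,-0.4,0],[0.02,-0.8,0],[0.03,-1.2,0],[0.04,-1.6,0],[0.05,-2,0],[0.06,-2.3,0],[0.07,-2.5,0],[0.07,-2.65,0],[0.07,-2.7,0],[0.07,-2.7,0],[0.07,-2.7,0]],"twist":[[0,0,0],[0,0,0],[0,0,0],[0,0,0],[0,0,0],[0,0,0],[0,0,0],[0,0,0],[0,0,0],[0,0,0],[0,0,0]],"gripper":[1,1,1,1,1,1,1,1,1,1,1]}' 60
python3 - <<'E'
from h import *
o,im=snap('wrist','w7.png')
print(o['ee_pos'],o['width'],o['contact_force'])
E
```

```text
time: 9.47
ee_pos: [0.5627, -0.0775, 0.0516]
tool_rot: [0.002, -0.017, 1.0, 0.001]
contact_force: [-1.7, 5.9, 8.2]
width: 0.151
[ 0.56270595 -0.07748788  0.05158354] 0.15079756495605856 [-1.66236185  5.89161842  8.1566314 ]
```

View pics/w7.png

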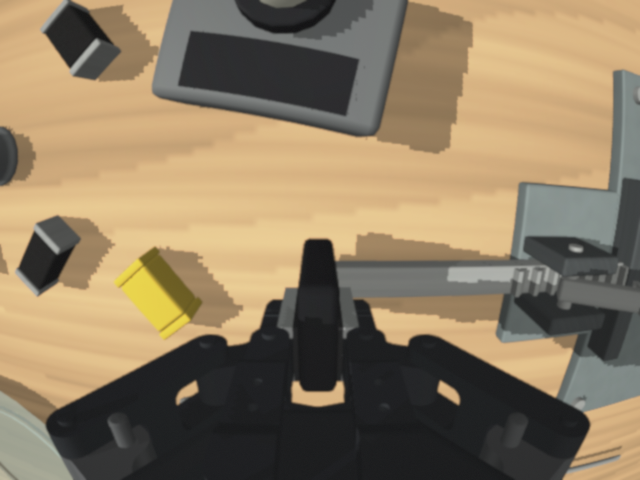

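```bash
python3 -m crank '{"offset":[[0,0,0],[0,0,0],[0,0,0],[0,0,1.5],[0,0,3],[0,0,4.6],[0,-1.6,6.2],[-0.4,-3.2,8],[-0.8,-4.8,8],[-1.2,-6.4,8],[-1.6,-7.6,8],[-1.7,-7.6,8]],"twist":[[0,0,0],[0,0,0],[0,0,0],[0,0,0],[0,0,0],[0,0,0],[0,0,0],[0,0,0],[0,0,0],[0,0,0],[0,0,0],[0,0,0]],"gripper":[0,0,0,0,0,0,0,-0.5,-0.5,-0.5,-0.5,-0.5]}' 60
python3 - <<'E'
from h import *
o,im=snap('wrist','w8.png')
print(o['ee_pos'],q2R(o['tool_rot']).round(3),o['qpos'].round(2))
E
```

```text
time: 10.52
ee_pos: [0.5177, -0.2723, 0.2508]
tool_rot: [0.0, -0.016, 1.0, -0.0]
contact_force: [1.3, 0.6, -0.1]
width: 0.748
[ 0.51772299 -0.27230036  0.25084271] [[-0.999 -0.032  0.001]
 [-0.032  0.999 -0.001]
 [-0.001 -0.001 -1.   ]] [-0.15  0.2  -0.16  0.   -1.21 -1.39]
```

View pics/w8.png

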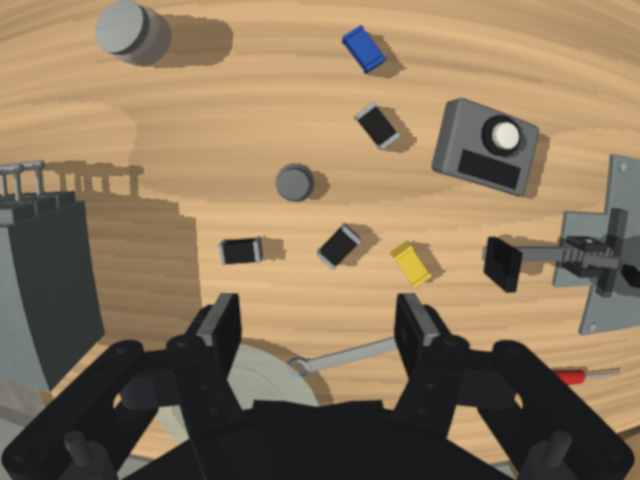

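```bash
cat >> h.py <<'E'
def cloud(o,im):
    C=wcam(o,im);K=im['mtx'];v,u=np.mgrid[0:480,0:640].astype(float)
    a=(u-K[0,2])/K[0,0];b=(v-K[1,2])/K[1,1];t=np.hypot(a,b)+1e-9
    d=np.stack([np.sin(t)*a/t,-np.sin(t)*b/t,-np.cos(t)],-1)/np.cos(t)[...,None]*im['z_map'][...,None]
    return C[:3,3]+d@C[:3,:3].T
def blocks(o,im,lo=.017,hi=.031,vmax=400,off=0.,amin=60):
    P=cloud(o,im);m=((P[...,2]-off>lo)&(P[...,2]-off<hi)&(im['z_map']>0)).astype(np.uint8)
    m[vmax:]=0
    m=cv2.morphologyEx(m,cv2.MORPH_OPEN,np.ones((3,3),np.uint8))
    n,L,S,c=cv2.connectedComponentsWithStats(m);out=[]
    for i in range(1,n):
        if S[i,4]<amin: continue
        q=P[L==i];r=cv2.minAreaRect((q[:,:2]*1000).astype(np.float32))
        (w,h),a=r[1],r[2]
        if w<h: w,h=h,w;a+=90
        a=(a+90)%180-90
        out.append((c[i].round().astype(int).tolist(),np.round(np.array(r[0])/1000,4).tolist(),round(w,1),round(h,1),round(a,1),round(float(np.median(q[:,2])),4),im['pixels'][L==i].mean(0).astype(int).tolist()))
    return out
E
python3 - <<'E'
from h import *
o,im=snap('wrist')
for b in blocks(o,im): print(b)
cz=cloud(o,im)
print(cz[180,350],cz[20,300])
for r in robot.place_of('wrist','mount0')[:6]:
  u=np.array(r['position'])*[640,480];print(r['confidence'],u,wray(o,im,*u,.012))
E
```

```text
([156, 47], [0.3441, -0.4497], 54.8, 16.9, -35.0, 0.0242, [79, 88, 94])
([364, 48], [0.3518, -0.2313], 45.0, 24.0, 37.3, 0.0233, [156, 83, 50])
([448, 122], [0.4203, -0.1435], 46.2, 2.4, -12.2, 0.0243, [85, 86, 84])
([378, 127], [0.4318, -0.2157], 44.6, 24.8, 42.0, 0.0234, [65, 68, 69])
([439, 158], [0.4589, -0.1509], 28.1, 2.0, -8.3, 0.0238, [84, 85, 84])
([294, 185], [0.4941, -0.2979], 31.7, 30.8, -89.2, 0.02, [109, 110, 107])
([83, 266], [0.5995, -0.5601], 200.0, 14.7, 3.8, 0.0242, [53, 54, 51])
([613, 228], [0.5224, 0.1132], 56.0, 10.6, -8.2, 0.0241, [53, 54, 51])
([339, 249], [0.5592, -0.249], 44.8, 24.6, -40.3, 0.0235, [64, 68, 70])
([240, 254], [0.5681, -0.3543], 45.0, 23.8, -84.2, 0.0236, [64, 68, 70])
([413, 267], [0.5777, -0.1674], 45.7, 24.0, 40.1, 0.0234, [68, 181, 209])
([485, 254], [0.5596, -0.0836], 19.0, 3.7, -2.0, 0.0257, [90, 97, 100])
([547, 254], [0.5572, 0.003], 94.3, 29.8, 82.5, 0.0277, [89, 93, 93])
([603, 282], [0.5946, 0.1146], 40.2, 5.1, 1.7, 0.0249, [43, 43, 41])
([573, 378], [0.7559, 0.118], 59.9, 19.7, 84.3, 0.0229, [42, 48, 169])
[ 4.89076097e-01 -2.39218503e-01  3.74373991e-05] [ 0.31654892 -0.29736942 -0.00056713]
0.88 [412.608 266.592] [ 0.58023321 -0.16516475  0.012     ]
0.7 [342.08  246.816] [ 0.55965189 -0.24523829  0.012     ]
0.7 [240.896 248.592] [ 0.5650907  -0.35469621  0.012     ]
0.65 [376.576 131.808] [ 0.43667372 -0.21509106  0.012     ]
0.64 [362.624  48.384] [ 0.34962694 -0.23212099  0.012     ]
0.37 [633.728 271.584] [0.58582878 0.1955422  0.012     ]
```

```bash
python3 -m crank '{"offset":[[2.02,-3.28,-4.8],[2.02,-3.28,-4.8],[2.02,-3.28,-4.8],[2.02,-3.28,-4.8],[2.02,-3.28,-4.8],[2.02,-3.28,-4.8],[2.02,-3.28,-4.8],[2.02,-3.28,-4.8],[2.02,-3.28,-4.8],[2.02,-3.28,-4.8],[2.02,-3.28,-4.8],[2.02,-3.28,-4.8]],"twist":[[0,0,15.6],[0,0,15.6],[0,0,15.6],[0,0,15.6],[0,0,15.6],[0,0,15.6],[0,0,15.6],[0,0,15.6],[0,0,15.6],[0,0,15.6],[0,0,15.6],[0,0,15.6]],"gripper":[-0.3,-0.3,-0.3,-0.3,-0.3,-0.3,-0.3,-0.3,-0.3,-0.3,-0.3,-0.3]}' 60
python3 - <<'E'
from h import *
o,im=snap('wrist','w9.png')
T=q2R(o['tool_rot']);print(o['ee_pos'],T.round(3),o['qpos'].round(2),np.degrees(np.arctan2(T[1,0],T[0,0])))
for b in blocks(o,im): print(b)
E
```

```text
time: 11.67
ee_pos: [0.5699, -0.3494, 0.1296]
tool_rot: [-0.0, -0.697, 0.718, 0.0]
contact_force: [-0.6, -0.4, 0.2]
width: 0.647
[ 0.56990701 -0.34938981  0.1296277 ] [[-0.03  -1.    -0.001]
 [-1.     0.03   0.   ]
 [-0.     0.001 -1.   ]] [-0.26  0.42 -0.13 -0.   -1.02  0.23] -91.70450465905022
([583, 94], [0.3496, -0.4654], 62.0, 26.5, -78.2, 0.0239, [81, 89, 95])
([86, 80], [0.7454, -0.4823], 35.8, 6.3, -31.9, 0.018, [133, 153, 158])
([116, 100], [0.7152, -0.4605], 22.6, 5.8, -37.0, 0.0179, [134, 154, 159])
([139, 129], [0.6975, -0.4358], 15.1, 4.4, -55.4, 0.018, [126, 143, 143])
([319, 231], [0.5685, -0.3545], 44.3, 23.8, -83.4, 0.0234, [64, 68, 69])
([422, 295], [0.4907, -0.3026], 31.3, 18.9, -35.9, 0.0197, [102, 104, 103])
([146, 297], [0.7096, -0.3051], 19.2, 3.9, 47.8, 0.0178, [135, 146, 141])
([67, 334], [0.8103, -0.2633], 24.5, 5.0, -2.4, 0.0178, [137, 154, 154])
([554, 352], [0.3512, -0.2317], 42.2, 25.8, 37.0, 0.0229, [140, 74, 45])
([334, 359], [0.5595, -0.2493], 44.8, 24.7, -40.7, 0.0232, [61, 64, 64])
```

View pics/w9.png

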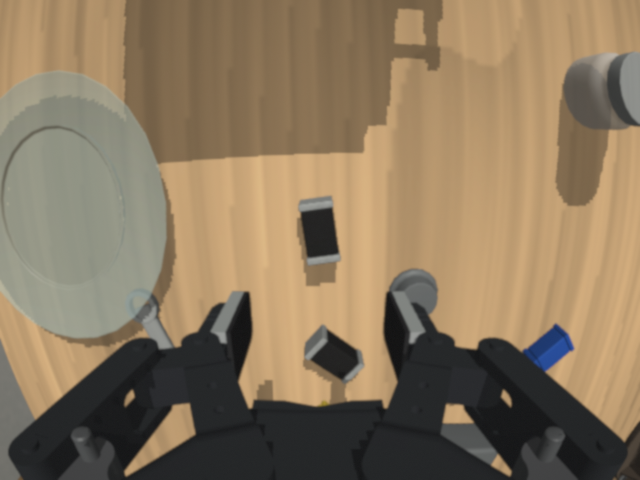

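```bash
python3 -m crank '{"offset":[[-0.06,-0.2,-1],[-0.06,-0.2,-2.4],[-0.06,-0.2,-3.8],[-0.06,-0.2,-4.7],[-0.06,-0.2,-5.06],[-0.06,-0.2,-5.06],[-0.06,-0.2,-5.06],[-0.06,-0.2,-5.06],[-0.06,-0.2,-5.06],[-0.06,-0.2,-5.06],[-0.06,-0.2,-5.06]],"twist":[[0,0,1.2],[0,0,1.38],[0,0,1.38],[0,0,1.38],[0,0,1.38],[0,0,1.38],[0,0,1.38],[0,0,1.38],[0,0,1.38],[0,0,1.38],[0,0,1.38]],"gripper":[-0.3,-0.3,-0.3,-0.3,-0.3,-0.3,1,1,1,1,1]}' 60
python3 -m crank '{"offset":[[0,0,0.5],[0,0,1.5],[0,0,3],[0,0,4.4],[0,0,5.6],[0,0,6]],"twist":[[0,0,0],[0,0,0],[0,0,0],[0,0,0],[0,0,0],[0,0,0]],"gripper":[1,1,1,1,1,1]}' 60
python3 - <<'E'
from h import *
o,im=snap('wrist','w10.png')
T=q2R(o['tool_rot']);print(o['ee_pos'],o['width'],np.degrees(np.arctan2(T[1,0],T[0,0])))
E
```

```text
time: 12.63
ee_pos: [0.5695, -0.3559, 0.0059]
tool_rot: [-0.001, 0.744, -0.668, 0.002]
contact_force: [-0.3, 2.1, 7.3]
width: 0.264
time: 13.13
ee_pos: [0.57, -0.3567, 0.1608]
tool_rot: [-0.001, 0.744, -0.668, 0.004]
contact_force: [0.5, -0.5, -0.5]
width: 0.261
[ 0.57003149 -0.35671807  0.16078318] 0.2614263066725126 -83.82255173537212
```

View pics/w10.png

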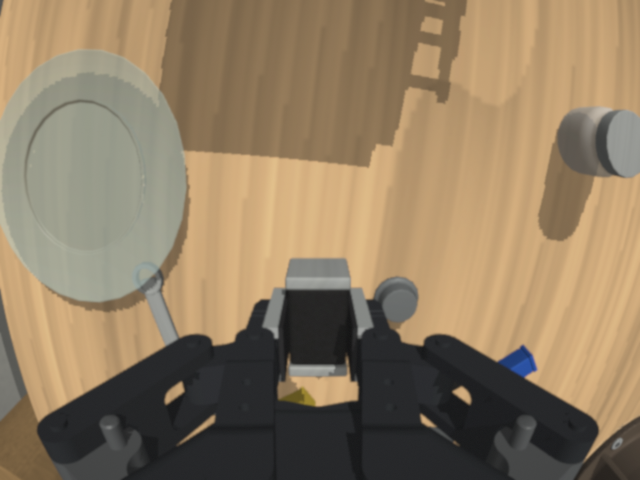

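```bash
python3 -m crank '{"offset":[[0.1,1.4,1.2],[0.2,3,1.2],[0.4,4.6,1.2],[0.5,6.2,1.2],[0.6,7.8,1.2],[0.7,9.4,1.2],[0.8,11,1.2],[0.9,12.6,1.2],[1.1,14.2,1.2],[1.3,15.8,1.2],[1.4,17.4,1.2],[1.52,19,1.2]],"twist":[[0,0,-0.79],[0,0,-0.79],[0,0,-0.79],[0,0,-0.79],[0,0,-0.79],[0,0,-0.79],[0,0,-0.79],[0,0,-0.79],[0,0,-0.79],[0,0,-0.79],[0,0,-0.79],[0,0,-0.79]],"gripper":[1,1,1,1,1,1,1,1,1,1,1,1]}' 60
python3 - <<'E'
from h import *
o,im=snap('wrist','w11.png')
T=q2R(o['tool_rot']);print(o['ee_pos'],o['width'],np.degrees(np.arctan2(T[1,0],T[0,0])))
# jig refine : cloud
P=cloud(o,im);J=[.556,.1107,1.596]
ok=(im['z_map']>0);Q=w2jig(J,P.reshape(-1,3)).reshape(P.shape)
m=ok&(Q[...,2]>.033)&(Q[...,2]<.042)&(abs(Q[...,0]-.15)<.03)&(abs(Q[...,1])<.15)
q=Q[m];print('fence top x,y,z range',m.sum(),np.percentile(q[:,0],[1,5,50,99]),q[:,1].min(),q[:,1].max(),np.median(q[:,2]))
for y0 in(-.1,-.05,0,.05,.1):
  s=q[abs(q[:,1]-y0)<.01];print(y0,len(s),s[:,0].min() if len(s) else None)
m=ok&(Q[...,2]>.006)&(Q[...,2]<.016)&(abs(Q[...,0])<.15)&(abs(Q[...,1])<.16)
q=Q[m]
for x0 in(.02,.06,.1,.12):
  s=q[abs(q[:,0]-x0)<.005];print(x0,s[:,1].min(),s[:,1].max(),np.median(s[:,2]))
for y0 in(-.1,.1):
  s=q[abs(q[:,1]-y0)<.01];print('x edge',y0,s[:,0].min(),s[:,0].max())
cv2.imwrite('pics/w11m.png',im['pixels'])
E
```

```text
time: 14.18
ee_pos: [0.6053, 0.1213, 0.1838]
tool_rot: [0.0, 0.716, -0.698, -0.0]
contact_force: [1.8, -0.2, -0.0]
width: 0.266
[0.6053155  0.12130227 0.18383394] 0.265540384112461 -88.60825768127103
fence top x,y,z range 770 [0.1419111  0.15168043 0.16000739 0.1661965 ] -0.08786440555229533 0.12490642140477129 0.037794597662228535
-0.1 0 None
-0.05 208 0.1530392942879865
0 0 None
0.05 0 None
0.1 0 None
0.02 -0.1289323581101075 0.13032091378301716 0.011927666269570925
0.06 -0.12882806696285395 0.1298406196504993 0.011821079991568423
0.1 -0.1291867213180416 0.14782924720823185 0.011713971182336969
0.12 -0.12783429131969073 0.14273874248931204 0.011692648111305243
x edge -0.1 0.0019615048961764883 0.08957043236379972
x edge 0.1 0.0011231259838831553 0.14050220160336355
```

View pics/w11.png

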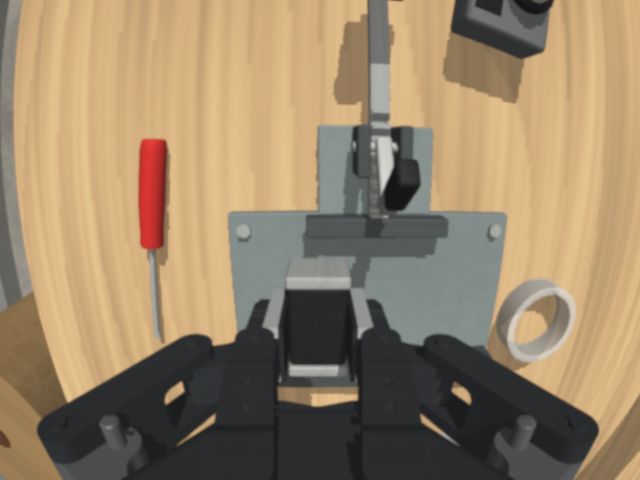

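```bash
python3 -m crank '{"offset":[[0.11,1.4,0],[0.11,2.9,0],[0.11,4,-1],[0.11,4.15,-2.5],[0.11,4.15,-4],[0.11,4.15,-5],[0.11,4.15,-5],[0.11,4.15,-5]],"twist":[[0,0,0],[0,0,0],[0,0,0],[0,0,0],[0,0,0],[0,0,0],[0,0,0],[0,0,0]],"gripper":[1,1,1,1,1,1,1,1]}' 60
```

```text
time: 14.9
ee_pos: [0.608, 0.2225, 0.0577]
tool_rot: [0.002, 0.716, -0.698, -0.0]
contact_force: [0.7, 0.4, 0.5]
width: 0.265
```

```bash
python3 -m crank '{"offset":[[0,0.1,-0.6],[0,0.1,-1.2],[0,0.1,-1.52],[0,0.1,-1.56],[0,0.22,-1.56],[0,0.22,-1.56],[0,0.22,-1.56]],"twist":[[0,0,0],[0,0,0],[0,0,0],[0,0,0],[0,0,0],[0,0,0],[0,0,0]],"gripper":[1,1,1,1,1,1,1]}' 60
python3 - <<'E'
from h import *
o,im=snap('wrist','w12.png')
print(o['ee_pos'],o['width'],o['contact_force'])
E
```

```text
time: 15.48
ee_pos: [0.6096, 0.2293, 0.021]
tool_rot: [-0.001, 0.716, -0.698, 0.0]
contact_force: [0.1, -0.0, -1.1]
width: 0.265
[0.60958514 0.22933411 0.02103542] 0.26516607502018935 [ 0.11834361 -0.03839215 -1.08269041]
```

View pics/w12.png

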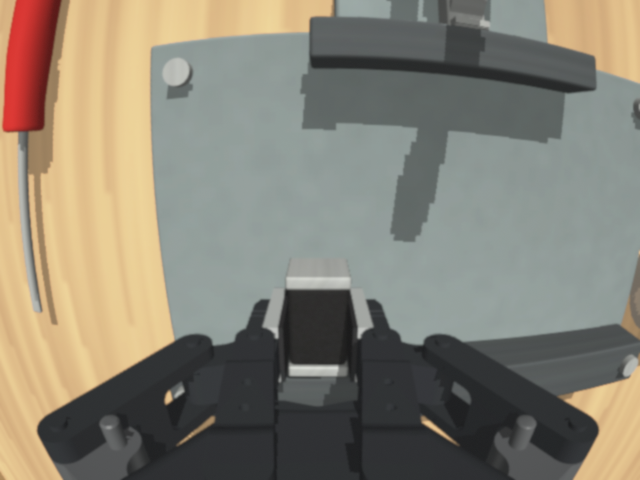

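```bash
python3 -m crank '{"offset":[[0,0,-0.1],[0,0,-0.1],[0,0,-0.1],[0,0,-0.1],[0,0,-0.1],[0,0,1],[0,-1,3],[0,-2,4.5],[0,-2,5],[0,-2,5]],"twist":[[0,0,0],[0,0,0],[0,0,0],[0,0,0],[0,0,0],[0,0,0],[0,0,0],[0,0,0],[0,0,0],[0,0,0]],"gripper":[1,1,0,0,0,0,0,0,0,0]}' 60
cat >> h.py <<'E'
JJ=[.556,.1115,1.596]
def onbed(o,im,J=JJ):
    for b in blocks(o,im,off=.012,vmax=479,amin=150):
        x,y,_=w2jig(J,[b[1][0],b[1][1],0])[0]
        if -.02<x<.16 and abs(y)<.14: print('px',b[0],'jig',round(x,4),round(y,4),b[2:4],'ang rel',round((b[4]-np.degrees(J[2])+90)%180-90,1),'z',b[5],b[6])
def edges(o,im,J=JJ):
    P=cloud(o,im);Q=w2jig(J,P.reshape(-1,3)).reshape(P.shape);ok=im['z_map']>0
    for nm,z0,z1,xl,xh,yh in [('fence top',.033,.042,.12,.18,.13),('bed',.007,.016,-.03,.15,.14)]:
        m=ok&(Q[...,2]>z0)&(Q[...,2]<z1)&(Q[...,0]>xl)&(Q[...,0]<xh)&(abs(Q[...,1])<yh);q=Q[m]
        for y0 in(-.11,-.08,-.03,.03,.08,.11):
            s=q[abs(q[:,1]-y0)<.006]
            if len(s)>10: print(nm,y0,len(s),s[:,0].min().round(4),s[:,0].max().round(4))
E
python3 - <<'E'
from h import *
o,im=snap('wrist','w13.png')
print(o['ee_pos'],o['width'],o['contact_force'])
onbed(o,im);edges(o,im)
E
```

```text
time: 16.37
ee_pos: [0.6118, 0.1781, 0.1515]
tool_rot: [-0.004, 0.716, -0.699, 0.002]
contact_force: [0.6, 0.8, 1.0]
width: 0.497
[0.61176608 0.17811762 0.15147996] 0.4970340213116276 [0.64987776 0.81623987 0.98456713]
px [398, 160] jig 0.0083 0.0008 (119.3, 20.0) ang rel -89.6 z 0.0349 [87, 88, 84]
px [318, 327] jig 0.1305 -0.0594 (88.6, 71.2) ang rel -89.3 z 0.0371 [85, 86, 84]
px [479, 331] jig 0.1526 0.0743 (103.3, 25.9) ang rel 90.0 z 0.0375 [90, 91, 88]
fence top -0.08 431 0.1408 0.1664
fence top -0.03 431 0.1404 0.1658
fence top 0.03 97 0.1402 0.1505
fence top 0.08 173 0.1402 0.1536
fence top 0.11 310 0.1401 0.1656
bed -0.11 1990 0.0015 0.1166
bed -0.08 2592 0.0019 0.1431
bed -0.03 2880 -0.03 0.1421
bed 0.03 2440 -0.0295 0.1425
bed 0.08 2019 0.0008 0.1415
bed 0.11 1779 0.0009 0.1418
```

View pics/w13.png

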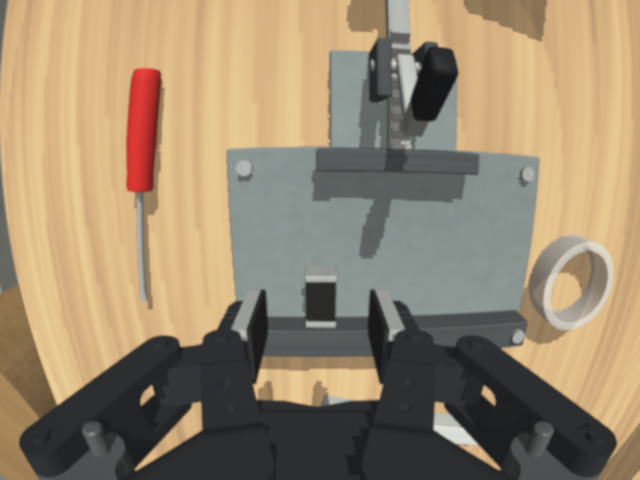

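```bash
cat >> h.py <<'E'
def mts(o,im,J=JJ,xlo=.06,xhi=.1385):
    P=cloud(o,im);Q=w2jig(J,P.reshape(-1,3)).reshape(P.shape)
    m=((Q[...,2]>.033)&(Q[...,2]<.040)&(Q[...,0]>xlo)&(Q[...,0]<xhi)&(abs(Q[...,1])<.12)&(im['z_map']>0)).astype(np.uint8)
    n,L,S,c=cv2.connectedComponentsWithStats(m)
    for i in range(1,n):
        if S[i,4]<80: continue
        q=Q[L==i];r=cv2.minAreaRect((q[:,:2]*1000).astype(np.float32))
        print('px',c[i].round(),'x',np.percentile(q[:,0],[1,99]).round(4),'y',np.percentile(q[:,1],[1,99]).round(4),'ang',round(r[2],1),'z',np.median(q[:,2]).round(4))
E
python3 - <<'E'
from h import *
o,im=snap('wrist');mts(o,im)
E
```

```text
px [319. 301.] x [0.0954 0.1379] y [-0.0676 -0.0449] ang 0.1 z 0.0354
```

```bash
python3 -m crank '{"offset":[[0,-1.4,1.6],[-0.3,-2.9,1.6],[-0.6,-4.4,1.6],[-0.8,-5.9,1.6],[-1,-7.4,1.6],[-1.2,-8.9,1.6],[-1.4,-10.4,1.6],[-1.6,-11.9,1.6],[-1.8,-13.5,1],[-2,-15,0],[-2.1,-16.4,0],[-2.1,-17.1,0]],"twist":[[0,0,0.7],[0,0,1.4],[0,0,2.1],[0,0,2.8],[0,0,3.5],[0,0,4.2],[0,0,4.9],[0,0,5.6],[0,0,6.3],[0,0,7],[0,0,7.6],[0,0,8.05]],"gripper":[-0.3,-0.3,-0.3,-0.3,-0.3,-0.3,-0.3,-0.3,-0.3,-0.3,-0.3,-0.3]}' 60
python3 - <<'E'
from h import *
o,im=snap('wrist','w14.png')
T=q2R(o['tool_rot']);print(o['ee_pos'],o['qpos'].round(2),np.degrees(np.arctan2(T[1,0],T[0,0])))
for b in blocks(o,im): print(b)
E
```

```text
time: 17.47
ee_pos: [0.5535, -0.2515, 0.1408]
tool_rot: [0.001, 0.939, -0.344, -0.003]
contact_force: [1.2, -0.3, -0.2]
width: 0.651
[ 0.55349666 -0.25149011  0.14082234] [-0.11  0.32 -0.26 -0.   -1.    0.98] -40.20511401887253
([315, 4], [0.6847, -0.3594], 15.0, 3.9, 82.8, 0.018, [124, 139, 139])
([602, 31], [0.535, -0.5604], 68.4, 6.5, 3.2, 0.024, [46, 48, 45])
([154, 15], [0.7655, -0.2683], 19.2, 4.9, 19.6, 0.0179, [128, 142, 140])
([276, 19], [0.6933, -0.3312], 10.9, 5.0, 64.1, 0.0179, [127, 141, 140])
([190, 26], [0.7346, -0.2825], 21.8, 4.1, 28.4, 0.018, [130, 141, 137])
([249, 25], [0.7028, -0.3143], 18.4, 4.8, 52.9, 0.018, [130, 145, 144])
([309, 230], [0.5596, -0.2492], 44.2, 23.5, -40.7, 0.0234, [62, 65, 67])
([413, 253], [0.4944, -0.2974], 31.6, 31.0, 7.6, 0.0198, [98, 100, 98])
([616, 259], [0.3474, -0.4603], 62.3, 28.4, -61.8, 0.024, [80, 88, 94])
([214, 278], [0.5782, -0.1677], 44.7, 25.1, 39.4, 0.0232, [60, 166, 194])
([372, 366], [0.4334, -0.2144], 40.9, 24.2, 40.6, 0.0231, [50, 52, 53])
([277, 387], [0.4711, -0.1352], 60.1, 27.0, 45.7, 0.0237, [61, 61, 60])
```

View pics/w14.png

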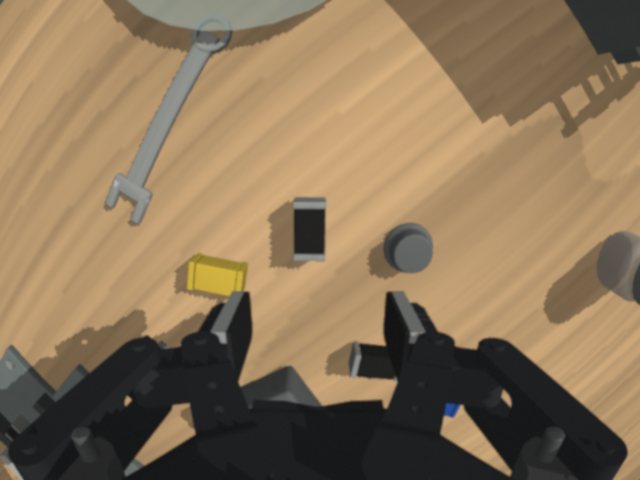

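```bash
python3 -m crank '{"offset":[[0.24,0.1,-1],[0.24,0.1,-2.4],[0.24,0.1,-3.9],[0.24,0.1,-4.9],[0.24,0.1,-5.4],[0.24,0.1,-5.45],[0.24,0.1,-5.45],[0.24,0.1,-5.45],[0.24,0.1,-5.45],[0.24,0.1,-5.45],[0.24,0.1,-5.45]],"twist":[[0,0,0],[0,0,0],[0,0,0],[0,0,0],[0,0,0],[0,0,0],[0,0,0],[0,0,0],[0,0,0],[0,0,0],[0,0,0]],"gripper":[-0.3,-0.3,-0.3,-0.3,-0.3,-0.3,1,1,1,1,1]}' 60
python3 -m crank '{"offset":[[0,0,0.5],[0,0,1.5],[0,0,3],[0,0,4.4],[0,0,5.8],[0,0,7.2]],"twist":[[0,0,0],[0,0,0],[0,0,0],[0,0,0],[0,0,0],[0,0,0]],"gripper":[1,1,1,1,1,1]}' 60
python3 - <<'E'
from h import *
o,im=snap('wrist','w15.png')
T=q2R(o['tool_rot']);print(o['ee_pos'],o['width'],np.degrees(np.arctan2(T[1,0],T[0,0])))
E
```

```text
time: 18.43
ee_pos: [0.563, -0.2463, 0.0095]
tool_rot: [-0.0, 0.939, -0.344, 0.001]
contact_force: [-0.6, 0.7, 2.5]
width: 0.259
time: 18.93
ee_pos: [0.5619, -0.2462, 0.1907]
tool_rot: [-0.0, 0.939, -0.344, 0.0]
contact_force: [1.1, 0.3, -1.9]
width: 0.26
[ 0.56190352 -0.24618679  0.19072697] 0.26044655263449634 -40.297161362309346
```

View pics/w15.png

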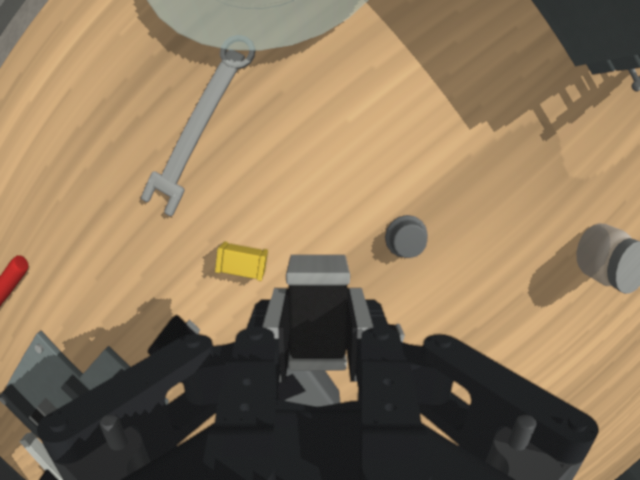

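```bash
python3 -m crank '{"offset":[[0,1.4,0],[0,3,0],[0,4.6,0],[-0.1,6.2,0],[-0.1,7.8,0],[-0.2,9.4,0],[-0.2,11,0],[-0.3,12.6,0],[-0.3,14.2,0],[-0.36,15.8,0],[-0.36,17.2,0],[-0.36,18,0]],"twist":[[0,0,-0.7],[0,0,-1.4],[0,0,-2.1],[0,0,-2.8],[0,0,-3.5],[0,0,-4.2],[0,0,-4.9],[0,0,-5.6],[0,0,-6.3],[0,0,-7],[0,0,-7.6],[0,0,-8.04]],"gripper":[1,1,1,1,1,1,1,1,1,1,1,1]}' 60
python3 -m crank '{"offset":[[0,0.3,-1],[0,0.3,-2.5],[0,0.3,-4],[0,0.3,-5],[0,0.3,-5.5],[0,0.3,-5.5],[0,0.3,-5.5]],"twist":[[0,0,0],[0,0,0],[0,0,0],[0,0,0],[0,0,0],[0,0,0],[0,0,0]],"gripper":[1,1,1,1,1,1,1]}' 60
python3 - <<'E'
from h import *
o,im=snap('wrist','w16.png')
T=q2R(o['tool_rot']);print(o['ee_pos'],o['width'],np.degrees(np.arctan2(T[1,0],T[0,0])))
E
```

```text
time: 19.98
ee_pos: [0.553, 0.2073, 0.1887]
tool_rot: [-0.001, 0.716, -0.698, -0.0]
contact_force: [0.9, -0.8, -2.0]
width: 0.262
time: 20.57
ee_pos: [0.5532, 0.2111, 0.0507]
tool_rot: [0.0, 0.716, -0.698, 0.0]
contact_force: [0.5, 0.6, -0.7]
width: 0.263
[0.55316417 0.21105829 0.05071462] 0.26276425436900874 -88.52050595220787
```

View pics/w16.png

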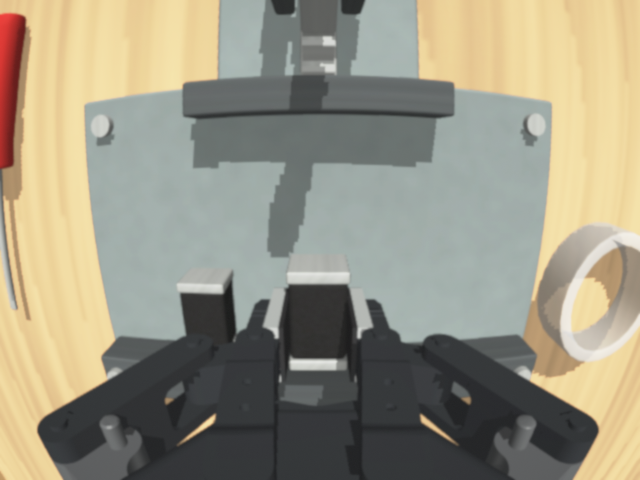

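```bash
python3 -m crank '{"offset":[[0,0.2,-0.6],[0,0.3,-1.05],[0,0.4,-1.1],[0,0.55,-1.1],[0,0.65,-1.1],[0,0.67,-1.1],[0,0.67,-1.1]],"twist":[[0,0,0],[0,0,0],[0,0,0],[0,0,0],[0,0,0],[0,0,0],[0,0,0]],"gripper":[1,1,1,1,1,1,1]}' 60
python3 -c "
from h import *
o=robot.get_obs();print(o['ee_pos'],o['contact_force'],o['width'])"
```

```text
time: 21.2
ee_pos: [0.5536, 0.2285, 0.024]
tool_rot: [-0.001, 0.716, -0.698, 0.0]
contact_force: [-0.3, 0.1, -1.0]
width: 0.262
[0.55361299 0.22849695 0.02400375] [-0.32951364  0.13767753 -1.00299468] 0.2620040715368648
```

```bash
python3 -m crank '{"offset":[[0,0,-0.1],[0,0,-0.1],[0,0,-0.1],[0,0,-0.1],[0,0,-0.1],[0,0,1],[0,-1,3],[0,-2,5],[0,-2,6],[0,-2,6]],"twist":[[0,0,0],[0,0,0],[0,0,0],[0,0,0],[0,0,0],[0,0,0],[0,0,0],[0,0,0],[0,0,0],[0,0,0]],"gripper":[1,1,0.15,0.15,0.15,0.15,0.15,0,0,0]}' 60
python3 - <<'E'
from h import *
o,im=snap('wrist','w17.png')
print(o['ee_pos'],o['width'],o['contact_force'])
mts(o,im)
E
```

```text
time: 22.03
ee_pos: [0.5558, 0.1776, 0.1801]
tool_rot: [-0.004, 0.716, -0.698, 0.002]
contact_force: [2.0, 0.8, 0.8]
width: 0.497
[0.55581774 0.17758566 0.1801454 ] 0.49685723966990963 [1.97074941 0.7774459  0.8416448 ]
px [254. 277.] x [0.0957 0.1349] y [-0.0676 -0.0446] ang 0.3 z 0.0354
px [320. 285.] x [0.0958 0.1381] y [-0.0116  0.011 ] ang 89.3 z 0.0354
```

View pics/w17.png

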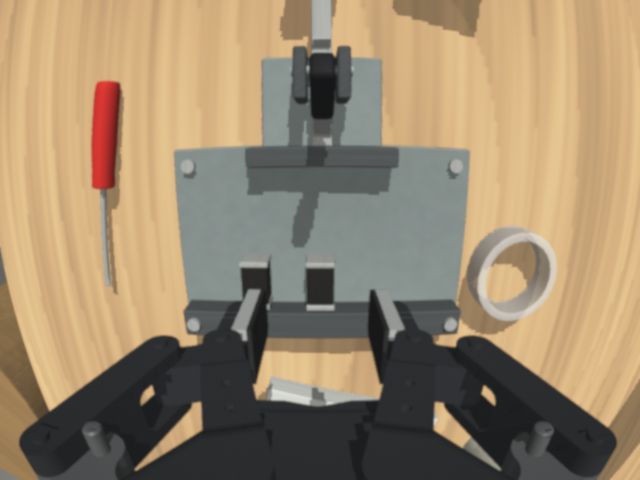

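```bash
python3 -m crank '{"offset":[[-0.2,-1.3,0.4],[-0.5,-2.7,0.4],[-0.9,-4.1,0.4],[-1.3,-5.5,0.4],[-1.8,-6.9,0.4],[-2.3,-8.3,0.4],[-2.8,-9.7,0.4],[-3.3,-11.1,0.4],[-3.8,-12.5,0],[-4.3,-13.9,-0.5],[-4.7,-15.2,-1],[-4.93,-15.7,-1]],"twist":[[0,0,-0.7],[0,0,-1.4],[0,0,-2.1],[0,0,-2.8],[0,0,-3.5],[0,0,-4.2],[0,0,-4.9],[0,0,-5.6],[0,0,-6.3],[0,0,-7],[0,0,-7.8],[0,0,-8.3]],"gripper":[-0.3,-0.3,-0.3,-0.3,-0.3,-0.3,-0.3,-0.3,-0.3,-0.3,-0.3,-0.3]}' 60
python3 - <<'E'
from h import *
o,im=snap('wrist','w18.png')
T=q2R(o['tool_rot']);print(o['ee_pos'],o['qpos'].round(2),np.degrees(np.arctan2(T[1,0],T[0,0])))
for b in blocks(o,im): print(b)
E
```

```text
time: 23.08
ee_pos: [0.4272, -0.2169, 0.146]
tool_rot: [-0.001, -0.352, 0.936, 0.001]
contact_force: [0.2, -0.3, -0.3]
width: 0.649
[ 0.42715062 -0.21690898  0.14604812] [-0.06  0.11 -0.53 -0.   -0.93 -0.79] -138.72204290592992
([371, 145], [0.3517, -0.2312], 44.3, 23.8, 37.5, 0.0234, [147, 77, 45])
([184, 229], [0.4933, -0.2975], 31.5, 30.8, -67.7, 0.02, [97, 98, 97])
([315, 239], [0.4313, -0.2153], 44.4, 23.8, 40.6, 0.0235, [61, 64, 66])
([406, 280], [0.4093, -0.1411], 29.2, 4.6, -18.5, 0.024, [81, 82, 81])
([363, 310], [0.4494, -0.1487], 45.6, 2.3, -9.9, 0.0239, [82, 83, 81])
([251, 384], [0.5711, -0.1702], 32.8, 20.0, 37.4, 0.0233, [57, 158, 185])
([615, 396], [0.3357, 0.1956], 49.9, 10.3, -53.6, 0.0249, [124, 133, 139])
```

View pics/w18.png

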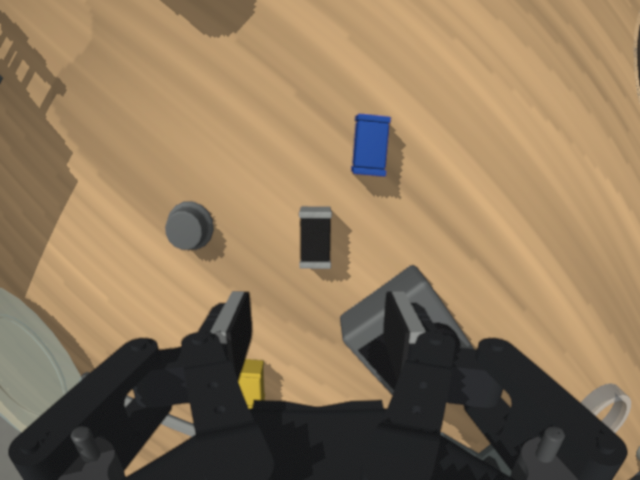

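```bash
python3 -m crank '{"offset":[[0,0,-0.8],[0,0,-1.6],[0,0,-1.6],[0,0,-1.6]],"twist":[[0,0,0],[0,0,0],[0,0,0],[0,0,0]],"gripper":[0,0,0,0]}' 60
python3 - <<'E'
from h import *
o,im=snap('wrist')
T=q2R(o['tool_rot']);print(o['ee_pos'],o['qpos'].round(2),np.degrees(np.arctan2(T[1,0],T[0,0])))
for b in blocks(o,im): print(b)
E
```

```text
time: 23.47
ee_pos: [0.4294, -0.2145, 0.1079]
tool_rot: [-0.001, -0.356, 0.935, 0.0]
contact_force: [0.5, 0.4, 1.2]
width: 0.501
[ 0.42941749 -0.21447248  0.10790228] [-0.05  0.16 -0.57  0.   -0.84 -0.79] -138.31048490147973
([380, 141], [0.3516, -0.2312], 44.3, 24.3, 37.4, 0.0234, [149, 78, 45])
([165, 237], [0.4936, -0.2974], 31.4, 31.3, 21.2, 0.02, [98, 100, 98])
([314, 248], [0.4308, -0.2153], 44.4, 23.9, 40.6, 0.0235, [63, 66, 67])
([419, 295], [0.4068, -0.1404], 24.4, 5.1, -22.5, 0.0242, [82, 83, 81])
([355, 339], [0.4614, -0.1509], 22.9, 2.8, -8.2, 0.0242, [80, 81, 79])
```

```bash
python3 -m crank '{"offset":[[0.06,-0.03,-1],[0.06,-0.03,-2.4],[0.06,-0.03,-3.6],[0.06,-0.03,-4],[0.06,-0.03,-4.08],[0.06,-0.03,-4.08],[0.06,-0.03,-4.08],[0.06,-0.03,-4.08],[0.06,-0.03,-4.08],[0.06,-0.03,-4.08]],"twist":[[0,0,0],[0,0,0],[0,0,0],[0,0,0],[0,0,0],[0,0,0],[0,0,0],[0,0,0],[0,0,0],[0,0,0]],"gripper":[0,0,0,0,0,1,1,1,1,1]}' 60
python3 -m crank '{"offset":[[0,0,0.5],[0,0,1.5],[0,0,3],[0,0,4.4],[0,0,5.8],[0,0,7.4]],"twist":[[0,0,0],[0,0,0],[0,0,0],[0,0,0],[0,0,0],[0,0,0]],"gripper":[1,1,1,1,1,1]}' 60
python3 - <<'E'
from h import *
o,im=snap('wrist','w19.png')
T=q2R(o['tool_rot']);print(o['ee_pos'],o['width'],np.degrees(np.arctan2(T[1,0],T[0,0])))
E
```

```text
time: 24.35
ee_pos: [0.4327, -0.2153, 0.0077]
tool_rot: [0.001, -0.356, 0.935, -0.001]
contact_force: [-0.4, 1.9, 7.3]
width: 0.266
time: 24.85
ee_pos: [0.4305, -0.2151, 0.1931]
tool_rot: [-0.0, -0.356, 0.935, 0.0]
contact_force: [1.7, -0.6, -1.4]
width: 0.265
[ 0.43047104 -0.21507559  0.19307254] 0.2650323600758978 -138.33977647302072
```

View pics/w19.png

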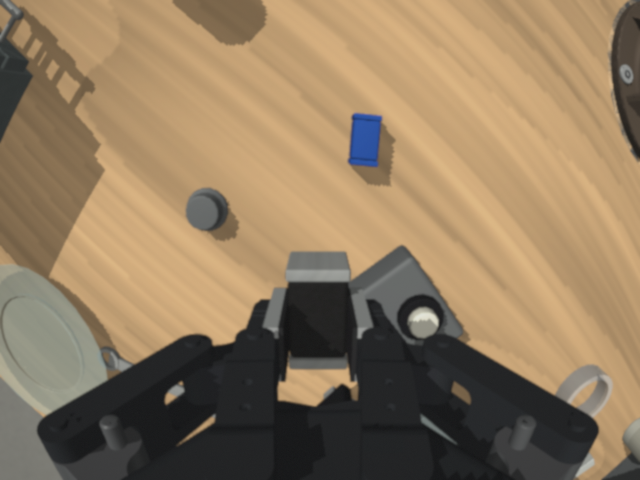

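```bash
python3 -m crank '{"offset":[[0.2,1.2,0],[0.4,2.7,0],[0.7,4.2,0],[0.9,5.7,0],[1.2,7.2,0],[1.4,8.7,0],[1.7,10.2,0],[1.9,11.7,0],[2.2,13.2,0],[2.4,14.7,0],[2.6,16.2,0],[2.7,16.9,0]],"twist":[[0,0,0.7],[0,0,1.4],[0,0,2.1],[0,0,2.8],[0,0,3.5],[0,0,4.2],[0,0,4.9],[0,0,5.6],[0,0,6.3],[0,0,7],[0,0,7.8],[0,0,8.3]],"gripper":[1,1,1,1,1,1,1,1,1,1,1,1]}' 60
python3 -m crank '{"offset":[[0,0,-1],[0,0,-2.5],[0,0,-4],[0,0,-5],[0,0,-5.6],[0,0,-5.6],[0,0,-5.6]],"twist":[[0,0,0],[0,0,0],[0,0,0],[0,0,0],[0,0,0],[0,0,0],[0,0,0]],"gripper":[1,1,1,1,1,1,1]}' 60
python3 - <<'E'
from h import *
o,im=snap('wrist','w20.png')
T=q2R(o['tool_rot']);print(o['ee_pos'],o['width'],np.degrees(np.arctan2(T[1,0],T[0,0])))
E
```

```text
time: 25.9
ee_pos: [0.4995, 0.211, 0.1916]
tool_rot: [-0.001, 0.718, -0.696, 0.0]
contact_force: [1.1, -0.3, -0.6]
width: 0.261
time: 26.48
ee_pos: [0.4988, 0.207, 0.0512]
tool_rot: [0.001, 0.716, -0.698, 0.0]
contact_force: [0.3, -0.4, -0.3]
width: 0.267
[0.4988393  0.20696906 0.05115525] 0.26726141482488464 -88.5197965566937
```

View pics/w20.png

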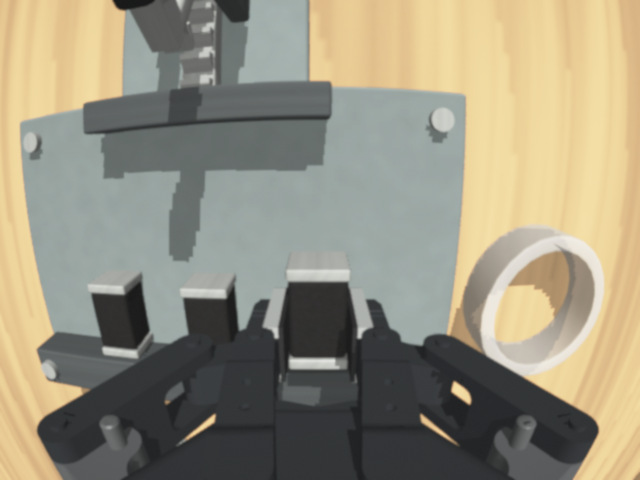

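```bash
python3 -m crank '{"offset":[[0,0.2,-0.6],[0,0.3,-1.05],[0,0.4,-1.2],[0,0.55,-1.2],[0,0.7,-1.2],[0,0.78,-1.2],[0,0.78,-1.25],[0,0.78,-1.25]],"twist":[[0,0,0],[0,0,0],[0,0,0],[0,0,0],[0,0,0],[0,0,0],[0,0,0],[0,0,0]],"gripper":[1,1,1,1,1,1,1,1]}' 60
python3 -c "
from h import *
o=robot.get_obs();print(o['ee_pos'],o['contact_force'],o['width'])"
```

```text
time: 27.2
ee_pos: [0.4992, 0.2271, 0.0206]
tool_rot: [-0.0, 0.716, -0.698, 0.0]
contact_force: [-0.1, 0.2, -1.5]
width: 0.261
[0.4992033  0.22709372 0.02055386] [-0.06001649  0.20226381 -1.49314166] 0.2612846076922617
```

```bash
python3 -m crank '{"offset":[[0,0,-0.05],[0,0,-0.05],[0,0,-0.05],[0,0,-0.05],[0,0,-0.05],[0,0,1],[0,-1,3],[0.5,-2,5],[1,-2,6],[1.5,-2,6],[2,-2,6],[2,-2,6]],"twist":[[0,0,0],[0,0,0],[0,0,0],[0,0,0],[0,0,0],[0,0,0],[0,0,0],[0,0,0],[0,0,0],[0,0,0],[0,0,0],[0,0,0]],"gripper":[1,1,0.15,0.15,0.15,0.15,0.15,-1,-1,-1,-1,-1]}' 60
python3 - <<'E'
from h import *
o,im=snap('wrist','w21.png')
print(o['ee_pos'],o['width'],o['contact_force'])
mts(o,im)
o2,t=snap('top','t21.png');snap('side','s21.png')
E
```

```text
time: 28.2
ee_pos: [0.5514, 0.1768, 0.1714]
tool_rot: [-0.002, 0.716, -0.698, 0.0]
contact_force: [0.3, 0.3, -0.5]
width: 0.995
[0.55138783 0.17676626 0.17141835] 0.9945033194353855 [ 0.28765836  0.26051842 -0.51132407]
px [314. 290.] x [0.0955 0.1381] y [-0.0121  0.0104] ang 0.2 z 0.0354
px [380. 288.] x [0.094 0.137] y [0.0422 0.0651] ang 89.1 z 0.0353
px [247. 290.] x [0.0955 0.1381] y [-0.0674 -0.0447] ang 89.5 z 0.0354
```

View pics/w21.png

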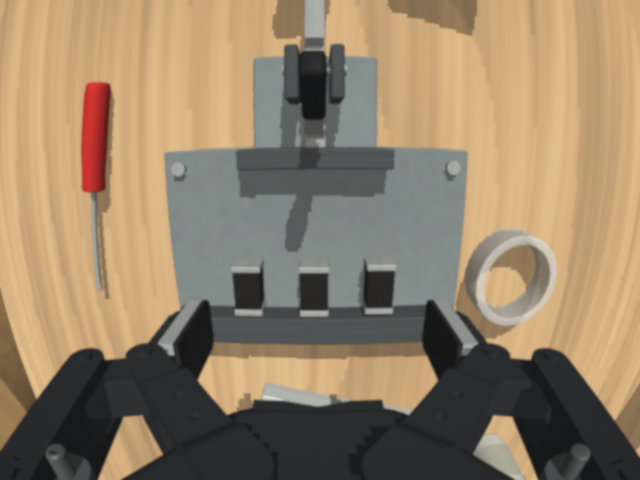

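View pics/s21.png

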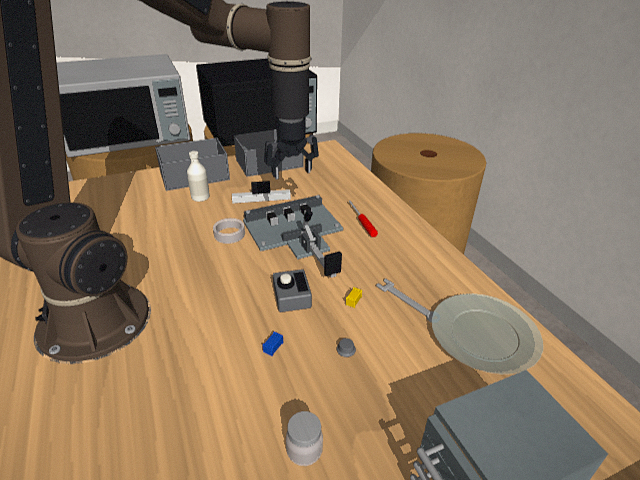

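```bash
python3 -m crank '{"offset":[[0,0,1],[-0.3,0.6,2],[-0.6,1.3,3],[-0.9,2,3],[-1.2,2.7,3],[-1.5,3.4,3],[-1.8,4.2,3],[-2.1,5,3],[-2.1,5.8,3],[-2.1,6.6,3],[-2.1,7.2,3],[-2.1,7.2,3]],"twist":[[0,0,1.1],[0,0,2.2],[0,0,3.3],[0,0,4.4],[0,0,5.5],[0,0,6.6],[0,0,7.7],[0,0,8.8],[0,0,9.9],[0,0,11],[0,0,12.1],[0,0,13.2]],"gripper":[0,0,0,0,0,0,0,0,0,0,0,0]}' 60
python3 - <<'E'
from h import *
o,im=snap('wrist','w22.png')
T=q2R(o['tool_rot']);print(o['ee_pos'],o['qpos'].round(2),np.degrees(np.arctan2(T[1,0],T[0,0])))
for b in blocks(o,im,lo=.016,hi=.03): print(b)
print()
for b in blocks(o,im,lo=.05,hi=.075): print(b)
for r in robot.place_of('wrist','straightedge')[:3]:
  u=np.array(r['position'])*[640,480];print(r['confidence'],u,wray(o,im,*u,.0))
E
```

```text
time: 29.35
ee_pos: [0.4954, 0.359, 0.2436]
tool_rot: [0.001, 0.997, -0.077, -0.001]
contact_force: [-0.3, 1.1, -0.3]
width: 0.5
[0.49535386 0.35900643 0.24360624] [ 0.95  0.25 -0.11 -0.   -1.21  0.47] -8.864948136517768
([501, 25], [0.6697, 0.1311], 12.0, 9.8, -87.5, 0.0172, [156, 161, 158])
([118, 131], [0.6199, 0.5552], 218.6, 3.8, -0.1, 0.023, [92, 93, 91])
([29, 146], [0.6328, 0.6925], 228.2, 81.0, -20.6, 0.0231, [77, 77, 75])
([520, 126], [0.5551, 0.1298], 118.2, 2.8, 1.7, 0.0232, [41, 41, 39])
([293, 187], [0.5133, 0.3823], 190.0, 24.7, -13.7, 0.0239, [211, 218, 217])
([633, 119], [0.5605, -0.0506], 31.2, 14.2, -89.2, 0.0283, [107, 113, 115])
([630, 201], [0.4532, -0.0492], 79.4, 7.5, -10.4, 0.0231, [52, 53, 53])
([527, 227], [0.4415, 0.1246], 11.5, 10.8, -78.2, 0.0172, [163, 168, 165])
([432, 285], [0.3928, 0.2462], 75.1, 20.4, -47.3, 0.0245, [124, 137, 146])
([151, 299], [0.4274, 0.5681], 99.5, 49.7, 40.2, 0.0229, [83, 84, 82])
([91, 286], [0.4502, 0.6436], 57.5, 1.6, -89.6, 0.0232, [58, 59, 57])
([466, 318], [0.3525, 0.2107], 79.8, 40.8, -55.8, 0.0242, [130, 145, 156])
([81
[... 197 characters left out ...]
3, 51])
([11, 192], [0.6075, 0.7004], 191.4, 31.2, 8.5, 0.0604, [72, 73, 71])
([584, 108], [0.5734, 0.0607], 39.5, 8.8, -89.9, 0.0551, [83, 85, 83])
([563, 125], [0.5561, 0.1006], 12.5, 9.7, -4.2, 0.068, [87, 89, 88])
([587, 138], [0.5412, 0.0596], 40.2, 9.7, -89.0, 0.055, [83, 86, 85])
([288, 202], [0.5134, 0.3826], 59.7, 12.7, -13.2, 0.0656, [50, 50, 49])
([62, 243], [0.5152, 0.6366], 78.8, 0.9, -89.6, 0.0635, [58, 59, 58])
([114, 305], [0.4468, 0.6198], 158.4, 52.2, 69.3, 0.0627, [74, 75, 73])
([62, 353], [0.3794, 0.7002], 109.3, 4.5, 0.0, 0.0631, [91, 92, 90])
([264, 375], [0.3327, 0.4412], 27.2, 3.8, 6.5, 0.0623, [153, 170, 174])
0.72 [293.312 191.616] [0.51419337 0.38148053 0.        ]
```

View pics/w22.png

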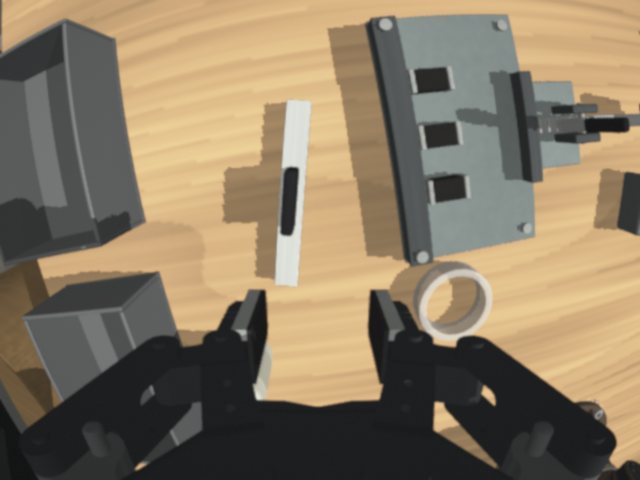

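```bash
python3 -m crank '{"offset":[[0.4,0.5,-1],[0.72,0.94,-2.5],[0.72,0.94,-4],[0.72,0.94,-5.5],[0.72,0.94,-6],[0.72,0.94,-6],[0.72,0.94,-6]],"twist":[[0,0,-0.78],[0,0,-0.78],[0,0,-0.78],[0,0,-0.78],[0,0,-0.78],[0,0,-0.78],[0,0,-0.78]],"gripper":[0,0,0,0,0,0,0]}' 60
python3 - <<'E'
from h import *
o,im=snap('wrist','w23.png')
T=q2R(o['tool_rot']);print(o['ee_pos'],o['qpos'].round(2),np.degrees(np.arctan2(T[1,0],T[0,0])))
for b in blocks(o,im,lo=.05,hi=.075): print(b)
E
```

```text
time: 30.03
ee_pos: [0.5142, 0.3796, 0.0946]
tool_rot: [0.001, 0.992, -0.123, -0.0]
contact_force: [0.3, 0.4, 1.0]
width: 0.502
[0.51419651 0.3795503  0.09459491] [ 0.94  0.41 -0.24  0.   -0.92  0.38] -14.154489775458142
([27, 253], [0.5859, 0.5556], 151.8, 4.9, -0.2, 0.0613, [70, 71, 70])
([313, 277], [0.5134, 0.3827], 60.3, 12.4, -13.5, 0.0656, [50, 50, 49])
([5, 343], [0.5149, 0.621], 41.9, 1.3, 89.6, 0.0639, [58, 58, 56])
```

View pics/w23.png

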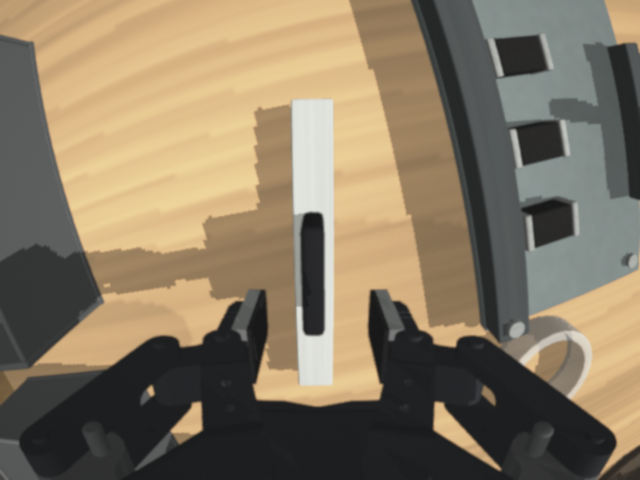

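```bash
python3 -m crank '{"offset":[[-0.03,0.12,-1],[-0.03,0.12,-2],[-0.03,0.12,-2.5],[-0.03,0.12,-2.58],[-0.03,0.12,-2.58],[-0.03,0.12,-2.58],[-0.03,0.12,-2.58],[-0.03,0.12,-2.58],[-0.03,0.12,-2.58],[-0.03,0.12,-2.58],[-0.03,0.12,-2.58]],"twist":[[0,0,0.1],[0,0,0.1],[0,0,0.1],[0,0,0.1],[0,0,0.1],[0,0,0.1],[0,0,0.1],[0,0,0.1],[0,0,0.1],[0,0,0.1],[0,0,0.1]],"gripper":[0,0,0,0,1,1,1,1,1,1,1]}' 100
python3 -m crank '{"offset":[[0,0,0.5],[0,0,1.2],[0,0,2.2],[0,0,3.4],[0,0,4.4],[0,0,5]],"twist":[[0,0,0],[0,0,0],[0,0,0],[0,0,0],[0,0,0],[0,0,0]],"gripper":[1,1,1,1,1,1]}' 100
python3 - <<'E'
from h import *
o,im=snap('wrist','w24.png')
T=q2R(o['tool_rot']);print(o['ee_pos'],o['width'],np.degrees(np.arctan2(T[1,0],T[0,0])),o['contact_force'])
E
```

```text
time: 31.0
ee_pos: [0.5145, 0.3839, 0.0323]
tool_rot: [-0.001, 0.993, -0.117, 0.001]
contact_force: [-2.1, -1.3, 6.5]
width: 0.127
time: 31.5
ee_pos: [0.5144, 0.3838, 0.1596]
tool_rot: [-0.001, 0.993, -0.117, 0.001]
contact_force: [1.1, 0.9, -1.8]
width: 0.123
[0.51440374 0.38382378 0.15963297] 0.12327496277108511 -13.392493681400747 [ 1.12654796  0.93983719 -1.76954824]
```

View pics/w24.png

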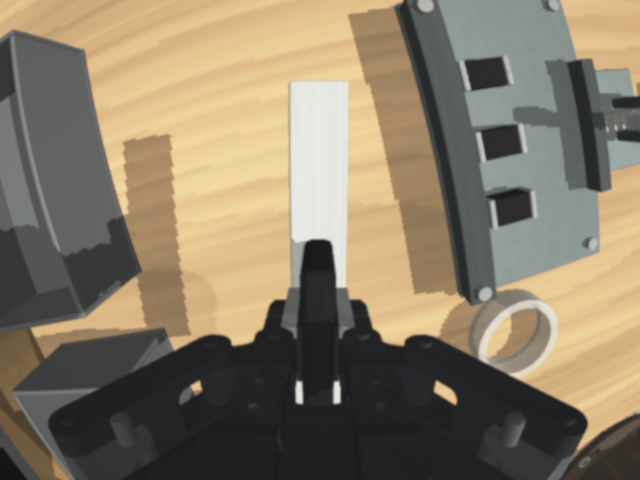

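```bash
python3 -m crank '{"offset":[[0.2,-1,0],[0.5,-2.2,0],[0.8,-3.4,0],[1,-4.6,0],[1.3,-5.8,0],[1.5,-7,0],[1.6,-7.7,0],[1.6,-7.7,-1],[1.6,-7.7,-2.2],[1.6,-7.7,-3.2],[1.6,-7.7,-3.6],[1.6,-7.7,-3.6]],"twist":[[0,0,0.4],[0,0,0.8],[0,0,1.2],[0,0,1.6],[0,0,2],[0,0,2.3],[0,0,2.47],[0,0,2.47],[0,0,2.47],[0,0,2.47],[0,0,2.47],[0,0,2.47]],"gripper":[1,1,1,1,1,1,1,1,1,1,1,1]}' 100
python3 - <<'E'
from h import *
o,im=snap('wrist','w25.png')
T=q2R(o['tool_rot']);print(o['ee_pos'],o['width'],np.degrees(np.arctan2(T[1,0],T[0,0])),o['contact_force'])
E
```

```text
time: 32.55
ee_pos: [0.5519, 0.1894, 0.063]
tool_rot: [0.001, 1.0, 0.012, -0.002]
contact_force: [0.2, -1.5, -2.6]
width: 0.129
[0.55191258 0.18942535 0.06301191] 0.1293765892774285 1.3734840731910944 [ 0.20560989 -1.47584983 -2.59191328]
```

View pics/w25.png

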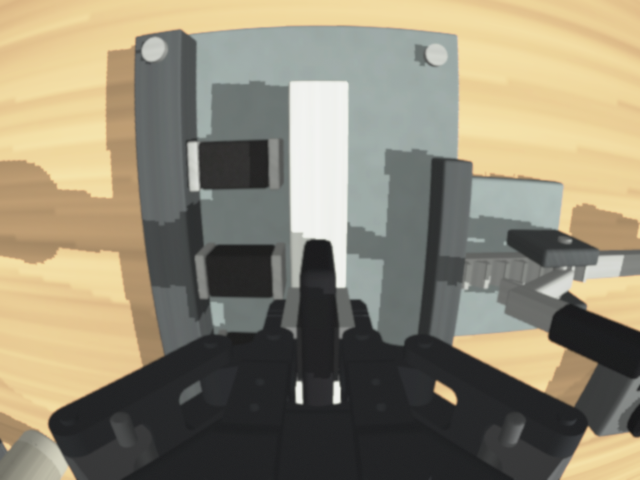

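```bash
python3 -m crank '{"offset":[[0.05,0,-0.3],[0.05,0,-0.6],[0.05,0,-0.7],[0.05,0.05,-0.7],[0.05,0.1,-0.7],[0.05,0.1,-0.7],[0.05,0.1,-0.7]],"twist":[[0,0,0],[0,0,0],[0,0,0],[0,0,0],[0,0,0],[0,0,0],[0,0,0]],"gripper":[1,1,1,1,1,1,1]}' 100
python3 - <<'E'
from h import *
o,im=snap('wrist','w26.png')
T=q2R(o['tool_rot']);print(o['ee_pos'],o['width'],np.degrees(np.arctan2(T[1,0],T[0,0])),o['contact_force'])
E
```

```text
time: 33.18
ee_pos: [0.5552, 0.1935, 0.0484]
tool_rot: [-0.0, 1.0, 0.012, 0.0]
contact_force: [-0.2, -0.6, -3.8]
width: 0.127
[0.55522803 0.19350273 0.04843691] 0.12710540994983807 1.4271818800044334 [-0.17386372 -0.57898098 -3.80943529]
```

View pics/w26.png

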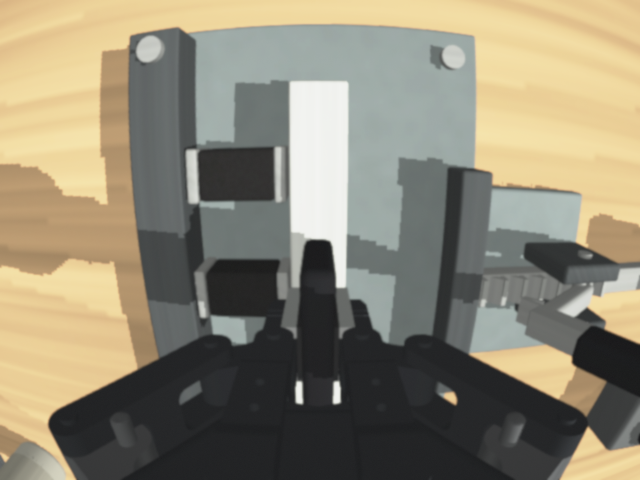

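```bash
python3 -m crank '{"offset":[[0,0,-0.08],[0,0,-0.14],[0,0,-0.16],[0,0,-0.16]],"twist":[[0,0,0],[0,0,0],[0,0,0],[0,0,0]],"gripper":[1,1,1,1]}' 100
python3 - <<'E'
from h import *
o=robot.get_obs()
T=q2R(o['tool_rot']);print(o['ee_pos'],o['width'],o['contact_force'])
E
```

```text
time: 33.57
ee_pos: [0.555, 0.1932, 0.0443]
tool_rot: [-0.0, 1.0, 0.012, 0.0]
contact_force: [-0.6, -0.9, 1.2]
width: 0.126
[0.55502135 0.19323494 0.04428912] 0.12628997569766298 [-0.62935337 -0.86262579  1.18694848]
```

```bash
python3 -m crank '{"offset":[[0,0.04,0],[0,0.08,0],[0,0.08,0],[0,0.08,0],[0,0.08,0],[0,0.08,0],[0,0.08,1],[0,0.08,2.5],[0,-0.5,4.5],[0,-1.5,6],[0,-1.5,7],[0,-1.5,7]],"twist":[[0,0,0],[0,0,0],[0,0,0],[0,0,0],[0,0,0],[0,0,0],[0,0,0],[0,0,0],[0,0,0],[0,0,0],[0,0,0],[0,0,0]],"gripper":[1,1,1,0.4,0.4,0.4,0.4,0.4,0,0,0,0]}' 100
python3 - <<'E'
from h import *
o,im=snap('wrist','w27.png')
T=q2R(o['tool_rot']);print(o['ee_pos'],o['width'],np.degrees(np.arctan2(T[1,0],T[0,0])),o['contact_force'])
mts(o,im,xhi=.139);mts(o,im,xlo=.065,xhi=.097)
for b in blocks(o,im,lo=.05,hi=.075,off=.012): print(b, w2jig(JJ,[*b[1],0]))
E
```

```text
time: 34.57
ee_pos: [0.5585, 0.1561, 0.2275]
tool_rot: [-0.002, 1.0, 0.012, 0.006]
contact_force: [1.7, 1.3, 0.5]
width: 0.496
[0.55854116 0.15605817 0.22749366] 0.4960106184253966 1.42635850800662 [1.73933493 1.31853801 0.50226661]
px [265. 211.] x [0.0717 0.1377] y [-0.093   0.0914] ang 90.0 z 0.0357
px [241. 221.] x [0.096  0.1384] y [-0.0125  0.0097] ang 0.0 z 0.0354
px [278. 209.] x [0.0715 0.0964] y [-0.0937  0.0924] ang 90.0 z 0.0358
([272, 230], [0.5544, 0.1949], 59.5, 12.3, 0.5, 0.0774, [45, 44, 44]) [[ 0.08341383 -0.00050227  0.        ]]
([561, 233], [0.5616, -0.0763], 43.9, 15.7, 2.4, 0.0817, [39, 41, 43]) [[-0.18788148 -0.00086547  0.        ]]
([391, 230], [0.5564, 0.0913], 25.7, 12.7, -88.1, 0.0747, [100, 103, 101]) [[-0.02020366  0.00010919  0.        ]]
([11, 364], [0.3724, 0.5555], 132.2, 6.1, 0.8, 0.0727, [83, 83, 81]) [[0.44848589 0.17235244 0.        ]]
([542, 347], [0.4306, -0.0938], 24.8, 24.7, -32.9, 0.0668, [201, 212, 213]) [[-0.20207459  0.13053394  0.        ]]
([63, 386], [0.3564, 0.4662], 40.7, 9.9, 81.4, 0.0742, [120, 132, 134]) [[0.35961747 0.19059781 0.        ]]
```

View pics/w27.png

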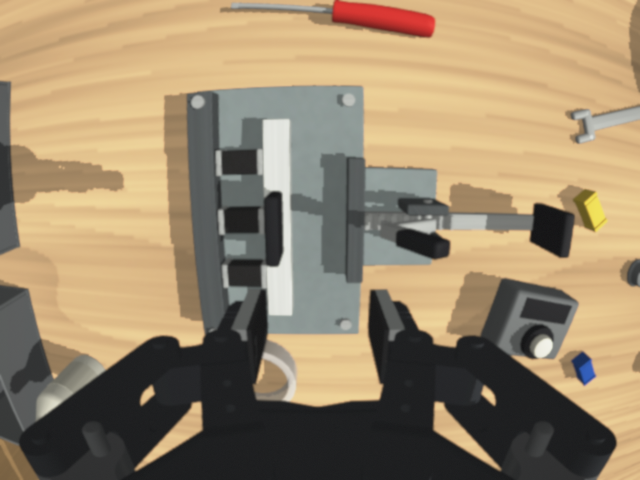

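```bash
python3 -m crank '{"offset":[[0.16,-1.2,0],[0.16,-2.7,0],[0.16,-4.2,0],[0.16,-5.7,0],[0.16,-7.2,-0.5],[0.16,-8.7,-1.5],[0.16,-9.3,-3],[0.16,-9.3,-4],[0.16,-9.3,-4],[0.16,-9.3,-4]],"twist":[[0,0,0],[0,0,0],[0,0,0],[0,0,0],[0,0,0],[0,0,0],[0,0,0],[0,0,0],[0,0,0],[0,0,0]],"gripper":[0,0,0,0,0,0,0,0,0,0]}' 60
python3 - <<'E'
from h import *
o,im=snap('wrist','w28.png')
T=q2R(o['tool_rot']);print(o['ee_pos'],o['qpos'].round(2),np.degrees(np.arctan2(T[1,0],T[0,0])))
for b in blocks(o,im,lo=.07,hi=.095): print(b)
E
```

```text
time: 35.45
ee_pos: [0.5581, -0.077, 0.1177]
tool_rot: [0.0, 1.0, 0.012, -0.002]
contact_force: [0.1, 0.3, 1.0]
width: 0.502
[ 0.55814116 -0.07696493  0.11771064] [ 0.21  0.28 -0.38  0.   -0.91  1.38] 1.389957954488963
([318, 267], [0.5616, -0.0769], 43.8, 13.5, 1.6, 0.0846, [39, 39, 40])
([54, 263], [0.5575, 0.088], 25.6, 12.6, -89.3, 0.0826, [57, 58, 57])
```

View pics/w28.png

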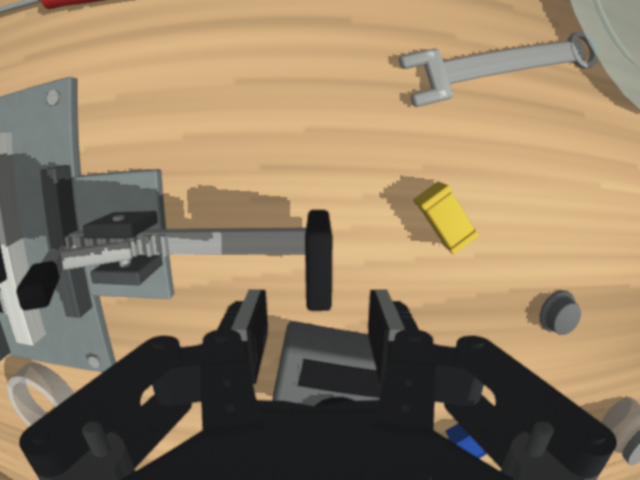

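```bash
python3 -m crank '{"offset":[[0.14,0,-1],[0.14,0,-2],[0.14,0,-2.6],[0.14,0,-2.7],[0.14,0,-2.7],[0.14,0,-2.7],[0.14,0,-2.7],[0.14,0,-2.7],[0.14,0,-2.7],[0.14,0,-2.7]],"twist":[[0,0,0],[0,0,0],[0,0,0],[0,0,0],[0,0,0],[0,0,0],[0,0,0],[0,0,0],[0,0,0],[0,0,0]],"gripper":[0,0,0,0,1,1,1,1,1,1]}' 80
python3 -m crank '{"offset":[[-0.01,0.35,0],[-0.02,0.75,0],[-0.03,1.15,0],[-0.04,1.5,0],[-0.04,1.75,0],[-0.05,1.9,0],[-0.05,1.9,0],[-0.05,1.9,0]],"twist":[[0,0,0],[0,0,0],[0,0,0],[0,0,0],[0,0,0],[0,0,0],[0,0,0],[0,0,0]],"gripper":[1,1,1,1,1,1,1,1]}' 80
python3 - <<'E'
from h import *
o,im=snap('wrist','w29.png')
print(o['ee_pos'],o['width'],o['contact_force'])
E
```

```text
time: 36.33
ee_pos: [0.5642, -0.0762, 0.0538]
tool_rot: [-0.0, 1.0, 0.013, 0.002]
contact_force: [-0.6, 2.1, 6.2]
width: 0.147
time: 37.0
ee_pos: [0.5628, -0.0285, 0.0538]
tool_rot: [-0.0, 1.0, 0.013, 0.002]
contact_force: [-1.8, 3.2, 7.6]
width: 0.151
[ 0.56280055 -0.02847029  0.0537989 ] 0.1508160995171223 [-1.75549823  3.19372909  7.55880136]
```

View pics/w29.png

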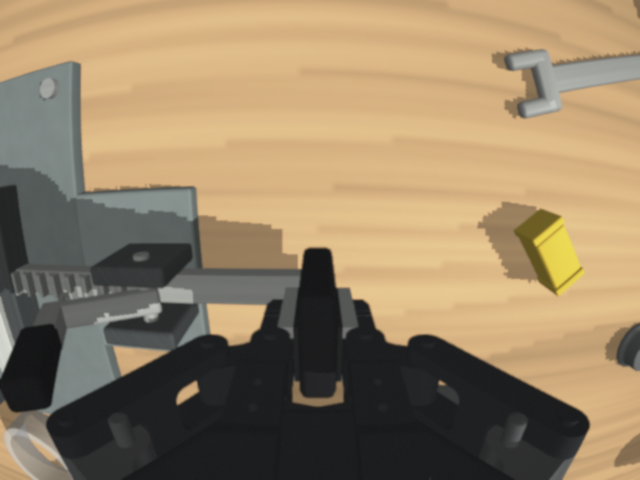

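```bash
python3 -m crank '{"offset":[[0,0.08,0],[0,0.16,0],[0,0.2,0],[0,0.2,0]],"twist":[[0,0,0],[0,0,0],[0,0,0],[0,0,0]],"gripper":[1,1,1,1]}' 80
python3 -c "
from h import *
o=robot.get_obs();print(o['ee_pos'],o['contact_force'])"
```

```text
time: 37.38
ee_pos: [0.5626, -0.0243, 0.0538]
tool_rot: [0.0, 1.0, 0.013, 0.002]
contact_force: [-1.2, -1.4, 7.8]
width: 0.151
[ 0.5626454  -0.02430788  0.05379322] [-1.1852463  -1.40507507  7.81167347]
```

```bash
python3 -m crank '{"offset":[[0,0.06,0],[0,0.08,0],[0,0.08,0]],"twist":[[0,0,0],[0,0,0],[0,0,0]],"gripper":[1,1,1]}' 80
python3 -c "
from h import *
o=robot.get_obs();print(o['ee_pos'],o['contact_force'])"
python3 -m crank '{"offset":[[0,0.06,0],[0,0.08,0],[0,0.08,0]],"twist":[[0,0,0],[0,0,0],[0,0,0]],"gripper":[1,1,1]}' 80
python3 -c "
from h import *
o=robot.get_obs();print(o['ee_pos'],o['contact_force'])"
```

```text
time: 37.63
ee_pos: [0.5626, -0.023, 0.0538]
tool_rot: [0.0, 1.0, 0.013, 0.002]
contact_force: [-0.1, -6.1, 7.6]
width: 0.153
[ 0.56262273 -0.02303319  0.05381872] [-0.14181129 -6.14890611  7.63458172]
time: 37.88
ee_pos: [0.5625, -0.0223, 0.0538]
tool_rot: [0.001, 1.0, 0.013, 0.001]
contact_force: [1.0, -14.2, 6.4]
width: 0.152
[ 0.56250662 -0.02227574  0.05378144] [  1.03432584 -14.18861934   6.44595786]
```

```bash
python3 -m crank '{"offset":[[0,0,0],[0,0,0],[0,0,0],[0,0,1.4],[0,0,3],[0,0,4.6],[0,0.8,6],[0,1.6,7],[0,2.4,7.5],[0,3.2,7.5],[0,4,7.5],[0,4.2,7.5]],"twist":[[0,0,0],[0,0,0],[0,0,0],[0,0,0],[0,0,0],[0,0,0],[0,0,-1.1],[0,0,-2.2],[0,0,-3.3],[0,0,-4.4],[0,0,-5.5],[0,0,-6.6]],"gripper":[0,0,0,0,0,0,0,0,0,0,0,0]}' 60
python3 -m crank '{"offset":[[0,0,0],[0,0,0],[0,0,0],[0,0,0],[0,0,0],[0,0,0],[0,0,0],[0,0,0]],"twist":[[0,0,-1.1],[0,0,-2.2],[0,0,-3.3],[0,0,-4.4],[0,0,-5.5],[0,0,-6.6],[0,0,-7.7],[0,0,-8.4]],"gripper":[0,0,0,0,0,0,0,0]}' 60
python3 - <<'E'
from h import *
o,im=snap('wrist','w30.png')
T=q2R(o['tool_rot']);print(o['ee_pos'],o['qpos'].round(2),np.degrees(np.arctan2(T[1,0],T[0,0])))
mts(o,im,xhi=.139);mts(o,im,xlo=.05,xhi=.097)
for b in blocks(o,im,lo=.07,hi=.14): print(b, w2jig(JJ,[*b[1],0]))
E
```

```text
time: 38.88
ee_pos: [0.5613, 0.0874, 0.2398]
tool_rot: [-0.001, 0.944, -0.329, 0.0]
contact_force: [0.0, -0.7, -0.2]
width: 0.5
time: 39.55
ee_pos: [0.5612, 0.0851, 0.2393]
tool_rot: [-0.0, 0.714, -0.7, -0.0]
contact_force: [0.4, -0.6, -0.1]
width: 0.5
[0.56115281 0.08514166 0.23929448] [ 0.5   0.18 -0.22 -0.   -1.18 -0.48] -88.92155736190585
px [313. 319.] x [0.0603 0.1378] y [-0.0632  0.0516] ang 90.0 z 0.0353
px [322. 352.] x [0.1163 0.1387] y [-0.0118  0.0103] ang 0.3 z 0.0352
px [316. 307.] x [0.0568 0.096 ] y [-0.0569  0.0464] ang 0.0 z 0.0353
([322, 94], [0.5597, -0.0216], 42.9, 14.0, 0.9, 0.0846, [41, 42, 44]) [[-0.13315097 -0.00034457  0.        ]]
([324, 221], [0.5564, 0.0812], 41.3, 13.7, -89.3, 0.125, [45, 45, 44]) [[-0.03030046  0.00036372  0.        ]]
([323, 337], [0.554, 0.1958], 58.8, 12.6, 1.0, 0.0773, [41, 40, 40]) [[ 0.08432363 -0.00012508  0.        ]]
```

View pics/w30.png

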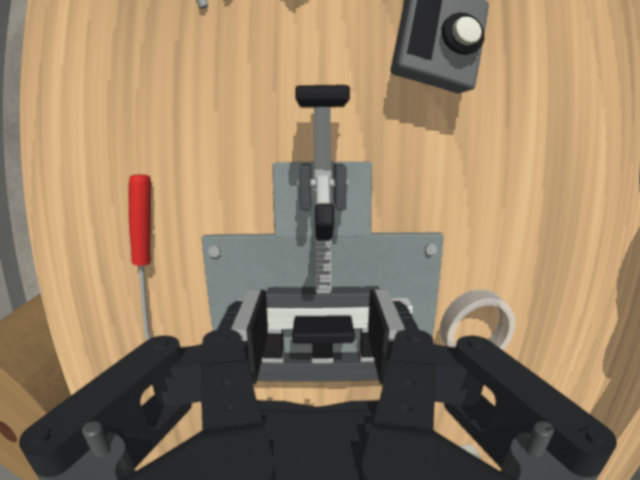

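```bash
python3 -m crank '{"offset":[[-0.19,-0.4,0],[-0.19,-0.8,0],[-0.19,-1.2,0],[-0.19,-1.6,0],[-0.19,-1.76,-1],[-0.19,-1.76,-2],[-0.19,-1.76,-2.97],[-0.19,-1.76,-2.97],[-0.19,-1.76,-2.97]],"twist":[[1.1,0,0],[2.2,0,0],[3.3,0,0],[4.4,0,0],[4.77,0,0],[4.77,0,0],[4.77,0,0],[4.77,0,0],[4.77,0,0]],"gripper":[0,0,0,0,0,0,0,0,0]}' 40
python3 - <<'E'
from h import *
o,im=snap('wrist','w31.png')
print(o['ee_pos'],q2R(o['tool_rot']).round(3))
for b in blocks(o,im,lo=.07,hi=.14): print(b)
E
```

```text
time: 40.35
ee_pos: [0.556, 0.0406, 0.1642]
tool_rot: [-0.176, 0.694, -0.677, -0.173]
contact_force: [0.6, 1.0, 1.0]
width: 0.5
[0.55598499 0.04064614 0.16415745] [[ 0.025 -1.    -0.002]
 [-0.878 -0.023  0.479]
 [-0.479 -0.01  -0.878]]
([315, 85], [0.5593, -0.0229], 44.2, 14.2, 1.2, 0.0843, [42, 42, 42])
([316, 266], [0.5565, 0.0744], 29.3, 13.7, -89.3, 0.1222, [48, 47, 46])
([317, 326], [0.5537, 0.1962], 59.6, 13.7, 2.7, 0.0763, [34, 33, 32])
```

View pics/w31.png

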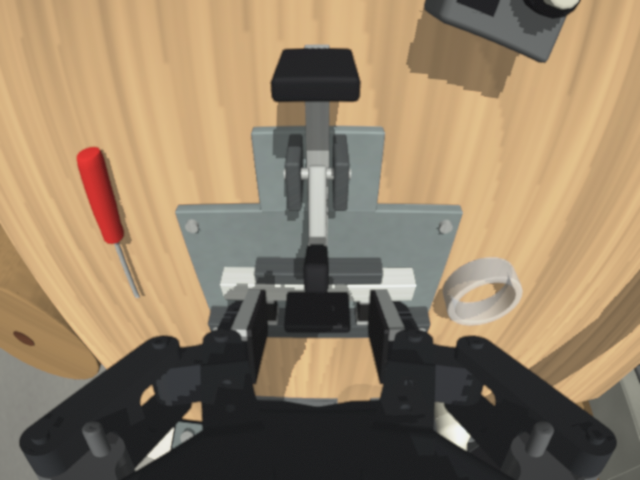

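```bash
python3 -m crank '{"offset":[[0.02,0.4,-0.73],[0.02,0.8,-1.46],[0.02,1.2,-2.2],[0.02,1.46,-2.66],[0.02,1.46,-2.66],[0.02,1.46,-2.66],[0.02,1.46,-2.66],[0.02,1.46,-2.66],[0.02,1.46,-2.66],[0.02,1.46,-2.66]],"twist":[[0,0,0],[0,0,0],[0,0,0],[0,0,0],[0,0,0],[0,0,0],[0,0,0],[0,0,0],[0,0,0],[0,0,0]],"gripper":[0,0,0,0,0,1,1,1,1,1]}' 40
python3 -c "
from h import *
o,im=snap('wrist','w32.png');print(o['ee_pos'],o['contact_force'],o['width'])"
```

```text
time: 41.23
ee_pos: [0.5568, 0.0771, 0.1]
tool_rot: [-0.177, 0.694, -0.676, -0.173]
contact_force: [-3.3, 1.0, 6.0]
width: 0.155
[0.5568476  0.07708399 0.10001488] [-3.2946009   0.95062607  6.02581748] 0.1548905776426288
```

View pics/w32.png

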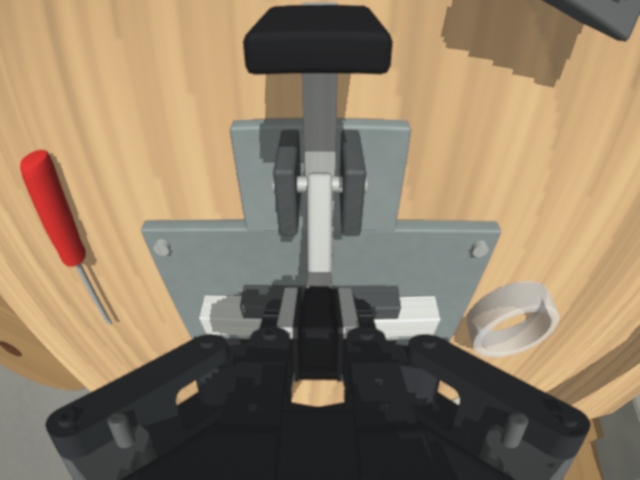

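```bash
python3 -m crank '{"offset":[[0,0.12,-0.05],[0,0.23,-0.11],[0,0.34,-0.17],[0,0.44,-0.24],[0,0.54,-0.31],[0,0.64,-0.39],[0,0.74,-0.47],[0,0.83,-0.56],[0,0.92,-0.65],[0,1,-0.74],[0,1.02,-0.78],[0,1.02,-0.78]],"twist":[[-0.48,0,0],[-0.95,0,0],[-1.43,0,0],[-1.91,0,0],[-2.39,0,0],[-2.86,0,0],[-3.34,0,0],[-3.82,0,0],[-4.3,0,0],[-4.77,0,0],[-5,0,0],[-5,0,0]],"gripper":[1,1,1,1,1,1,1,1,1,1,1,1]}' 40
python3 -c "
from h import *
o,im=snap('wrist','w33.png');print(o['ee_pos'],o['contact_force'],o['width'],q2R(o['tool_rot']).round(3))"
```

```text
time: 42.28
ee_pos: [0.5564, 0.1031, 0.0816]
tool_rot: [0.009, 0.716, -0.698, 0.009]
contact_force: [-11.7, -0.4, 22.0]
width: 0.156
[0.55638474 0.10307055 0.08160373] [-11.72349325  -0.43681905  21.97611057] 0.15606128992856913 [[ 0.027 -1.     0.   ]
 [-0.999 -0.027 -0.027]
 [ 0.027  0.    -1.   ]]
```

View pics/w33.png

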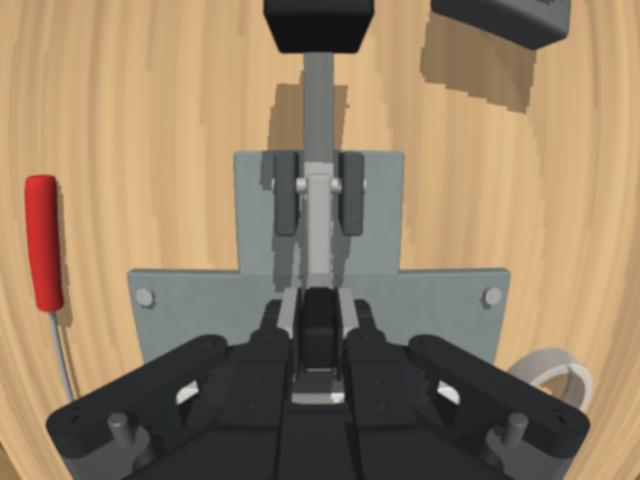

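```bash
python3 -m crank '{"offset":[[0,0,0],[0,0,0],[0,0,0],[0,0,1],[0,0,2.5],[0,0,4],[0,-0.5,5.5],[0,-1,6],[0,-1,6],[0,-1,6]],"twist":[[0,0,0],[0,0,0],[0,0,0],[0,0,0],[0,0,0],[0.2,0,0],[0.2,0,0],[0.2,0,0],[0.2,0,0],[0.2,0,0]],"gripper":[0,0,0,0,0,0,0,0,0,0]}' 40
python3 - <<'E'
from h import *
o,im=snap('wrist','w34.png');print(o['ee_pos'],o['contact_force'])
for b in blocks(o,im,lo=.07,hi=.14): print(b, w2jig(JJ,[*b[1],0]).round(4))
P=cloud(o,im);Q=w2jig(JJ,P.reshape(-1,3))
m=(abs(Q[:,0]+.01)<.035)&(abs(Q[:,1])<.008)&(Q[:,2]>.09);q=Q[m];print(m.sum(),np.percentile(q[:,0],[2,50,98]),np.percentile(q[:,2],[2,50,98]))
top=q[q[:,2]>.1];A=np.polyfit(top[:,0],top[:,2],1);print('top slope',A)
m=(Q[:,0]<.0)&(Q[:,0]>-.05)&(abs(Q[:,1])<.004)&(Q[:,2]<.062)&(Q[:,2]>.035);q=Q[m];print('arm',np.polyfit(q[:,0],q[:,2],1),q[:,2].mean())
E
```

```text
time: 43.17
ee_pos: [0.5576, 0.0772, 0.23]
tool_rot: [-0.0, 0.715, -0.699, 0.001]
contact_force: [0.3, -0.2, 0.0]
width: 0.498
[0.55755407 0.07719519 0.22998411] [ 0.2762364  -0.16492287  0.01182183]
([319, 102], [0.5594, -0.0219], 43.9, 14.2, 1.3, 0.0846, [44, 47, 50]) [[-0.1334 -0.      0.    ]]
([319, 267], [0.5558, 0.1071], 18.1, 14.2, -88.1, 0.1087, [41, 40, 39]) [[-0.0044  0.0003  0.    ]]
([319, 349], [0.5538, 0.1956], 58.3, 11.4, 1.6, 0.0772, [41, 40, 39]) [[0.0841 0.0001 0.    ]]
4931 [-0.04497262 -0.04435338 -0.00068977] [0.10336452 0.3158305  0.32702655]
top slope [-5.24924545  0.08335377]
arm [0.06968602 0.05152563] 0.04942557483847267
```

View pics/w34.png

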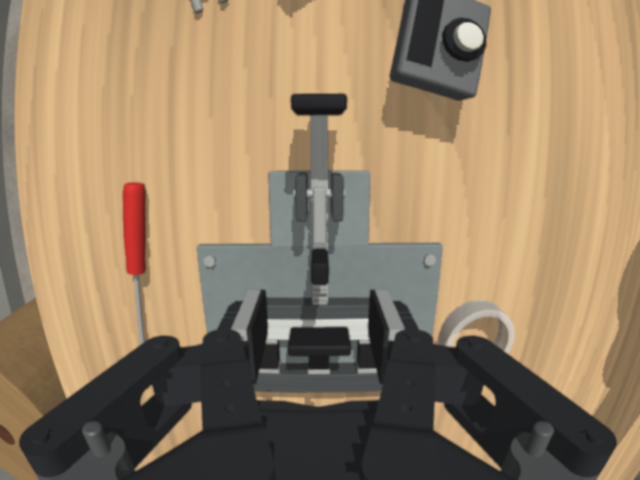

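```bash
python3 -m crank '{"offset":[[-0.5,-0.6,0],[-1,-1.4,0],[-1.6,-2.4,0],[-2.2,-3.4,0],[-2.8,-4.4,0],[-3.5,-5.3,0],[-4.2,-6.1,-1],[-4.8,-6.8,-2],[-5.05,-6.9,-3],[-5.05,-6.9,-3.4],[-5.05,-6.9,-3.4]],"twist":[[0,0,0],[0,0,0],[0,0,0],[0,0,0],[0,0,0],[0,0,0],[0,0,0],[0,0,0],[0,0,0],[0,0,0],[0,0,0]],"gripper":[0,0,0,0,0,0,1,1,1,1,1]}' 40
python3 - <<'E'
from h import *
o,im=snap('wrist','w35.png');print(o['ee_pos'],o['width'],o['contact_force'])
for b in blocks(o,im,lo=.062,hi=.07,amin=100): print(b)
for r in robot.place_of('wrist','key_top')[:2]:
  u=np.array(r['position'])*[640,480];print(r['confidence'],u,wray(o,im,*u,.067))
E
```

```text
time: 44.13
ee_pos: [0.4279, -0.0954, 0.1405]
tool_rot: [0.004, 0.715, -0.699, -0.001]
contact_force: [-0.0, 0.2, 0.1]
width: 0.001
[ 0.42787762 -0.09536488  0.14045942] 0.0011497314123457409 [-0.00354563  0.1833268   0.10897146]
([313, 254], [0.43, -0.0949], 25.1, 24.7, 66.6, 0.0667, [201, 216, 217])
([141, 338], [0.5575, -0.0283], 44.6, 13.1, -14.3, 0.0659, [30, 30, 31])
0.62 [311.168 259.2  ] [ 0.43122193 -0.09257847  0.067     ]
```

View pics/w35.png

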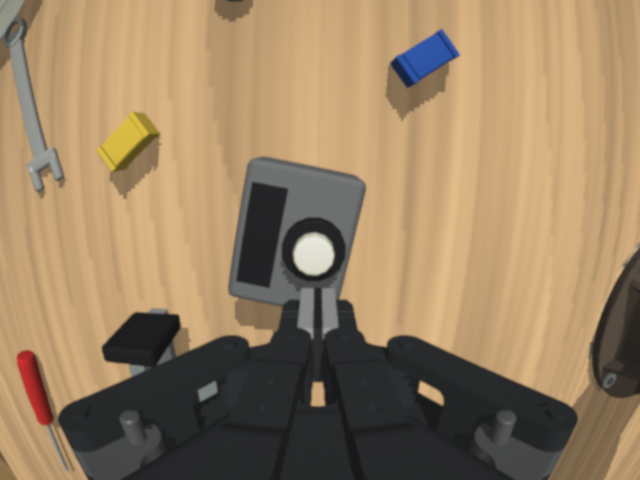

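```bash
python3 -m crank '{"offset":[[0.08,0.02,-1],[0.08,0.02,-2],[0.08,0.02,-2.7],[0.08,0.02,-2.95],[0.08,0.02,-3.05],[0.08,0.02,-3.1],[0.08,0.02,-3.1]],"twist":[[0,0,0],[0,0,0],[0,0,0],[0,0,0],[0,0,0],[0,0,0],[0,0,0]],"gripper":[1,1,1,1,1,1,1]}' 40
python3 -c "
from h import *
o=robot.get_obs();print(o['ee_pos'],o['contact_force'])"
```

```text
time: 44.82
ee_pos: [0.4335, -0.0941, 0.0671]
tool_rot: [0.001, 0.716, -0.698, 0.001]
contact_force: [-0.0, 0.7, 0.0]
width: 0.001
[ 0.43350844 -0.09406552  0.067148  ] [-0.02273768  0.65014486  0.02934835]
```

```bash
python3 -m crank '{"offset":[[-0.1,0,-0.1],[-0.1,0,-0.2],[-0.1,0,-0.23],[-0.1,0,-0.23]],"twist":[[0,0,0],[0,0,0],[0,0,0],[0,0,0]],"gripper":[1,1,1,1]}' 40
python3 -c "
from h import *
o=robot.get_obs();print(o['ee_pos'],o['contact_force'])"
```

```text
time: 45.15
ee_pos: [0.4318, -0.094, 0.0613]
tool_rot: [-0.0, 0.716, -0.698, 0.002]
contact_force: [2.1, 1.3, 4.5]
width: -0.003
[ 0.4317906  -0.0939752   0.06134954] [2.05973962 1.32328996 4.51347675]
```

```bash
python3 -m crank '{"offset":[[0,0,-0.04],[0,0,-0.06],[0,0,-0.06]],"twist":[[0,0,0],[0,0,0],[0,0,0]],"gripper":[1,1,1]}' 40
python3 -c "
from h import *
o=robot.get_obs();print(o['ee_pos'],o['contact_force'])"
```

```text
time: 45.4
ee_pos: [0.4319, -0.094, 0.0608]
tool_rot: [0.0, 0.716, -0.698, 0.002]
contact_force: [-1.7, 4.2, 19.8]
width: 0.004
[ 0.43192432 -0.09401028  0.06078895] [-1.72946213  4.17668478 19.84951612]
```

```bash
python3 -m crank '{"offset":[[0,0,1],[0,0,2.5],[0,0,4],[0.5,0,5.5],[1,1,6.5],[1.6,2.2,7],[2.2,3.4,7.5],[2.8,4.6,7.5],[3.4,5.8,7.5],[4,6.6,7.5],[4.4,7.2,7.5],[4.4,7.2,7.5]],"twist":[[0,0,0],[0,0,0],[0,0,0],[0,0,0],[0,0,0],[0,0,0],[0,0,0],[0,0,0],[0,0,0],[0,0,0],[0,0,0],[0,0,0]],"gripper":[1,1,1,1,1,1,1,1,1,1,1,1]}' 40
python3 - <<'E'
from h import *
o,im=snap('wrist','w36.png');print(o['ee_pos'])
for b in blocks(o,im,lo=.055,hi=.14,amin=80): print(b, w2jig(JJ,[*b[1],0]).round(4))
mts(o,im,xlo=.05);mts(o,im,xlo=.098)
snap('side','s36.png')
E
```

```text
time: 46.4
ee_pos: [0.5411, 0.0878, 0.2454]
tool_rot: [0.002, 0.716, -0.698, 0.001]
contact_force: [0.2, -0.1, 1.1]
width: 0.005
[0.54110555 0.08776587 0.24535135]
([442, 30], [0.4303, -0.0941], 41.1, 40.1, 16.9, 0.0581, [107, 114, 114]) [[-0.2024  0.1308  0.    ]]
([298, 92], [0.5599, -0.0219], 43.5, 14.1, 1.0, 0.0845, [39, 41, 44]) [[-0.1335 -0.0005  0.    ]]
([299, 247], [0.5555, 0.1068], 17.7, 14.1, -85.8, 0.1088, [47, 47, 46]) [[-0.0047  0.0006  0.    ]]
([274, 326], [0.5813, 0.1942], 10.9, 6.1, 51.6, 0.0707, [47, 47, 46]) [[ 0.082  -0.0274  0.    ]]
px [255. 311.] x [0.0558 0.1225] y [-0.0935 -0.0031] ang 52.3 z 0.0354
px [365. 308.] x [0.0569 0.1045] y [0.035  0.0941] ang 32.8 z 0.0355
px [253. 334.] x [0.0983 0.125 ] y [-0.0668 -0.0444] ang 89.9 z 0.0353
```

View pics/w36.png

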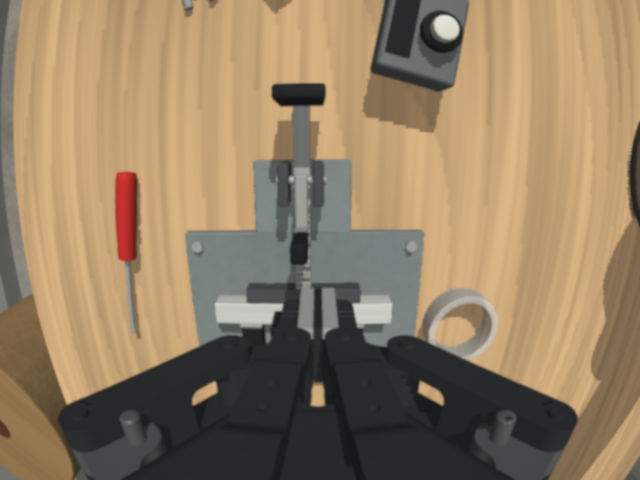

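View pics/s36.png

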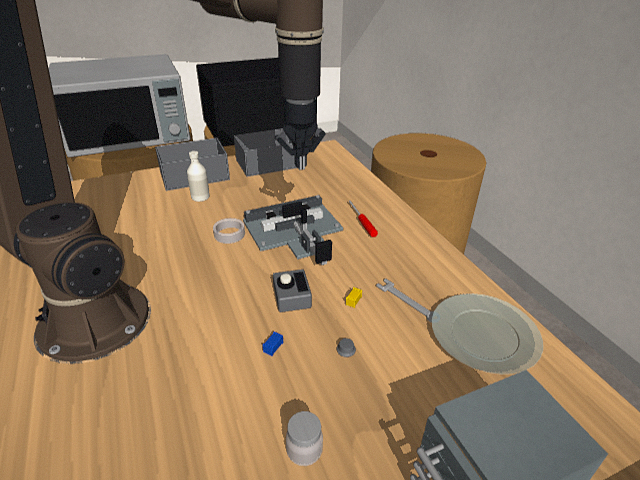

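```bash
python3 -m crank '{"offset":[[0.6,0.8,0.5],[0.6,1.8,1],[0.6,2.8,1],[0.6,3.6,1],[0.6,4.4,1],[0.6,4.8,1],[0.6,4.8,1],[0.6,4.8,1]],"twist":[[0,0,0],[0,0,0],[0,0,0],[0,0,0],[0,0,0],[0,0,0],[0,0,0],[0,0,0]],"gripper":[-1,-1,-1,-1,-1,-1,-1,-1]}' 40
python3 - <<'E'
from h import *
o,im=snap('wrist','w37.png');print(o['ee_pos'])
for b in blocks(o,im,lo=.055,hi=.14,amin=80): print(b, w2jig(JJ,[*b[1],0]).round(4))
for xl in(.05,.098): mts(o,im,xlo=xl);print()
P=cloud(o,im);k=np.hypot(P[...,0]-.4303,P[...,1]+.0941)<.008;print('key top z',np.median(P[k][:,2]) if k.any() else None)
E
```

```text
time: 47.17
ee_pos: [0.5548, 0.205, 0.2714]
tool_rot: [0.002, 0.716, -0.698, 0.001]
contact_force: [0.0, -0.3, 0.5]
width: 1.004
[0.5547987  0.20495838 0.27140769]
([320, 108], [0.5554, 0.1077], 17.8, 13.6, -88.3, 0.1094, [42, 41, 40]) [[-0.0038  0.0007  0.    ]]
([319, 205], [0.554, 0.1959], 58.5, 11.5, 1.1, 0.0774, [39, 38, 38]) [[ 0.0844 -0.0001  0.    ]]
px [318. 202.] x [0.0572 0.1369] y [-0.0917  0.0916] ang 0.0 z 0.0355
px [318. 231.] x [0.0989 0.1378] y [-0.012   0.0101] ang 89.6 z 0.0354

px [266. 231.] x [0.0985 0.1378] y [-0.0675 -0.0447] ang 89.9 z 0.0354
px [318. 231.] x [0.0989 0.1378] y [-0.012   0.0101] ang 89.6 z 0.0354
px [369. 231.] x [0.0987 0.138 ] y [0.0424 0.0655] ang 0.0 z 0.0353

key top z None
```

View pics/w37.png

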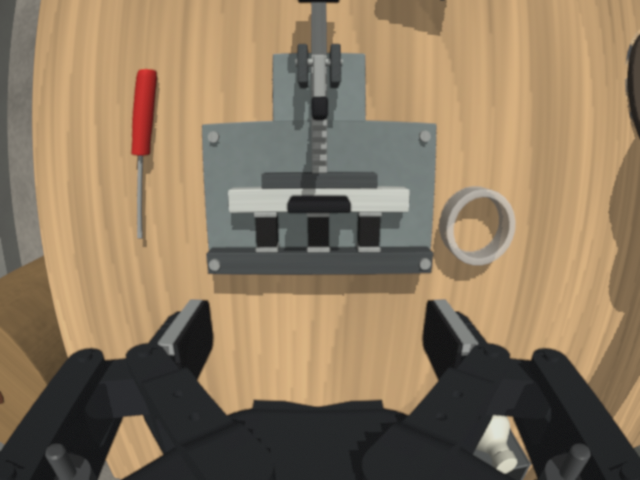

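```bash
python3 - <<'E'
from h import *
o,im=snap('top','t37.png');u,v=proj(im,[.4305,-.0945,.067])[0]
z=im['z_map'];print([w_of(im,u+d,v,d=z[int(round(v)),int(round(u+d))]).round(4).tolist() for d in(-1,0,1)])
print(robot.job_done())
E
```

```text
[[0.4305, -0.0919, 0.0684], [0.4305, -0.0946, 0.0661], [0.4305, -0.0971, 0.066]]
the job is handed in; nothing more can be done
None
```

The clamp-up is done and handed in at about 47 s; the hand-in reports no verdict. I found three rubber mounts on the bench and left the blue and yellow look-alikes alone.

In order, I:
- lifted the pawl and drew the bar back to about 0.073–0.075
- set the three mounts against the fence
- laid the straightedge across their other ends
- pushed the jaw up until the wrist read about 14 N
- put the pawl back down
- pressed the key until it bottomed, at about 6 mm and 20 N

What the last checks showed, from the wrist camera unless noted:

| Item | Reading | Allowed |
|---|---|---|
| Mounts | flush and square at the fence, jig y about -56, -1 and +54 mm | within 3 mm of the fence, y within ±95 mm |
| Straightedge | jig x 0.084, y about 0, lined up with the jig's y | x 0.0805 to 0.0875, y within ±30 mm |
| Bar | about 0.018–0.020 | 0.0165 to 0.0245 |
| Pawl tab | jig x about -4 mm, top at z 109 mm, so seated | -5 mm and 110 mm when fully down |
| Key (top camera) | top at about 66–68 mm, so up again | 67 mm when up |

- **Disagreement:** the bar reading is the only one that varied. The handle's position gave 0.018, while the distance pushed gave 0.019–0.020; both are within the allowed range.
- **Inferred, not seen:** the key's click was not observed directly; I judged it from the travel and force.
- **Events:** I saw no knocked mount or slackened grip. The side view shows the bystanders apparently where they started, though I did not measure them again.

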